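# Put the spices back into the pull-out cabinet

### The job

The spice cabinet has been wiped clean and its tray is still standing on the worktop. Stand every spice jar and the salt shaker that is out on the worktop upright on the floor of the tray, each in a compartment of its own, then slide the loaded tray along its runners into the cabinet until its front is fully home. Finally turn the steel catch at the side of the cabinet across the tray's front to hold it shut, and leave the mug and the jam jar where they stand.

Things in the scene. Friction and masses are not known exactly. Their poses are not given: they have to be found in the camera images.
- spice_cabinet: wooden cabinet, fixed, 145 mm deep (x), 259 wide, 138 high, open in front (-x, to the robot) and below: the tray slides in along the worktop. Origin: centre of underside; front plane x = -72.5. Inside 235 wide, 126 high; walls 84 high in front, roof from x = -32 on. On each wall two rails (8.5 deep, z 2-12 and 34-44, from x = -35 on) form a slot for the tray's runner; play 3 mm
- mouth (a point): centre of the cabinet's opening at worktop level, in its front plane; x into the cabinet. The opening is flared to 249 mm over its first 30 mm. At its right (y -160 to -133 mm) a wooden post, 64 mm high, stands 40 mm ahead of the front plane. Tray fully home: its front board against this plane, tray origin at x = 63.5 mm, y = 0 here, axes parallel
- spice_tray: loose wooden tray on slick glides, 0.4 kg. Origin: centre of underside; box 127 mm (x) by 212 (y), floor 6 thick, dividers 7 (62 high) and 18 thick (52 high); 6 compartments 53 (x) by 52 mm (y), one item each, centred at x = -30, 30 and y = -70, 0, 70 mm. Front board at -x end (x -75.5 to -63.5) 259 wide, 84 high; +x end goes in first, corners bevelled 8 mm. Round side runners, z = 24: 228 mm wide
- tray_handle (a point): middle of the steel bar handle on the tray's front board: bar 12 mm thick, 100 mm long along the tray's y, 68 mm above its underside, 50 mm in front of the board (x = -125.5 mm in the tray's frame). Pinched from above, fingers closing along the tray's x, it serves to push, pull and turn the tray on the worktop
- catch (a joint): steel turn catch on the post, vertical axis, stays where put (0.06 N m). 0: tongue points ahead of the cabinet (its -x), clear of the tray; clockwise from above to 1.57: tongue (16 mm wide, 8 thick, reaching 45 mm from the axis, 65-73 mm above the worktop) lies across the tray's front board. Starts at any angle; when well across, it stops the tray before it is home
- catch_grip (a point): on the catch's axis, 94 mm above the worktop, in its upright wing (11 mm thick, 44 long, z 76 to 107 mm), which stands along the tongue: this frame's x points away from the tongue. At x = -95, y = -147 mm in the cabinet's frame
- jar_1: round glass spice jar with a black lid, 41 mm across, 105 mm tall, 0.11 kg; origin at the centre of its underside, z up its axis. May be absent (None from the start)
- jar_2: round glass spice jar with a black lid, 41 mm across, 105 mm tall, 0.11 kg; origin at the centre of its underside, z up its axis. May be absent (None from the start)
- jar_3: round glass spice jar with a black lid, 41 mm across, 105 mm tall, 0.11 kg; origin at the centre of its underside, z up its axis. May be absent (None from the start)
- jar_4: round glass spice jar with a black lid, 41 mm across, 105 mm tall, 0.11 kg; origin at the centre of its underside, z up its axis. May be absent (None from the start)
- salt: salt shaker, glass with a metal top, 44 mm across below (34 mm across above 74 mm), 90 mm tall, 0.1 kg; origin at the centre of its underside, z up. May be absent
- mug: white mug, 82 mm across with a handle, 91 mm tall, origin at its underside; not to be disturbed
- jam: jam jar, 69 mm across, 99 mm tall, origin at its underside; not to be disturbed, does not belong in the tray
Things that resemble listed ones, but are neither listed nor needed, are in the scene too. Leave any blue look-alike of the jar_1 alone.

How it is judged:
By the outcome, as a careful person would: the job done as asked, in the order asked, and still so for the second after the job is handed in, with the robot touching nothing.
Of jar_1, jar_2, jar_3, jar_4, salt only 3 to 5 are there at a start; the rules pass over those that are not, and their reading is None.
At some moment in a run one of spice_tray may be knocked a few centimetres aside while the robot is not near it.
It also fails if it takes over 210 s, if anything falls off the work surface, if the arm or the gripper's body presses on something with over 40 N, if the wrist force passes 120 N, or if a joint passes its speed limit or range.

### The arm

A 7-joint arm with a two-finger parallel gripper is mounted at the origin on a cart in front of the work surface, level with it; the furniture and walls round the work are solid. World frame = base frame: x ahead of the robot, y to its left, z up, the work surface at z = 0. Lengths are in m, angles in degrees, forces in N, time in s.
With the tool pointing down it reaches from about 0.425 to 1.025 m from the base axis. Payload 9.4 kg.
Tool frame: the origin (TCP) lies at the very end of the fingers, on their centre line; the grasp point (between the pads) lies 19 mm behind it; z points along the fingers, y is the line along which they close (so a half turn about z gives the same grasp; the last joint's range is limited). The gripper opens to 93 mm and grips with 3 to 60 N. Pads are 15 mm wide; open, the fingers measure 128 mm over their backs; the gripper's body (75 mm by 188 mm) begins 65 mm behind the grasp point.
Start: joints at [60.923, 34.337, -0.143, 91.639, 0.103, 54.024, -4.572], TCP at [0.303, -0.659, 0.219] pointing down, gripper open.
Joint ranges: [-147.43, 147.43], [-19.82, 112.94], [-74.19, 73.91], [6.32, 146.72], [-59.91, 239.91], [6.04, 106.73], [-150.56, 150.56]. Speed limits (degrees/s): [127.2, 127.2, 172.46, 172.46, 180, 180, 180].

### API

Orientations are given as a 3x3 rotation matrix whose columns are the frame's x, y, z axes.
In Python, from rig import robot gives the robot as it stands.
- The arm moves only by the tool carry_out, never from a script. Its argument "steps" is a list of rows, each a list of 3 entries, a list of its own where there are three numbers: the closure in counts, from 0 (fully open) to 255 (shut), then the shift along the tool's x, y, z in cm, then the turn about the tool's z in degrees. A call has 1 to 20 rows; each row shifts and turns the commanded pose from where the row before left it, along the tool's axes as they then stand; what a row does not reach is not made up. A row lasts 1/8 s, in which the tool goes at most 62.5 mm and 10.7 degrees, less where a joint would pass 70% of its speed; a pose out of reach is approached as far as the arm can. A call is refused whole if a number of a shift passes 6.25 or a number of a turn 10.7, either way. A call with a gripper value outside its range is refused whole. The fingers move at their own pace and stop on an object; the grip force is fixed at half the most. Time passes only in rows, so rows that do not move let the fingers close. It gives the time, the measured TCP pose, the force, the opening and the grip force at its end, in the units of the state.
- robot.get_state(): the state, without advancing time (a new reading comes with each control period).
- robot.get_image(name): name is "side" or "top" or "wrist"; returns a dict with "pixels" (384x512x3 uint8, red, green, blue), "z_map" (384x512 float32, m along the optical axis (not along the pixel's ray), 0 where there is no reading), "camera_matrix" (3x3 intrinsics, pixels), "R" (3x3) and "t" (3): a world point X has camera coordinates R X + t. Camera axes: x right, y down, z forward; pixel columns grow to the right and rows downward; lengths in m; the calibration is good to about 2 mm. The wrist camera is an equidistant fisheye: a pixel r from the principal point sees the ray r / f radians off the axis. A picture is of the moment at which its call begins.
- robot.job_done(): hands the job in; it is judged then, once.
The state is a dict: "clock": time; "joint_pos": joint angles; "joint_vel": joint speeds; "joint_efforts": joint torques, N m; "ee_pos": TCP position; "ee_rot": TCP orientation; "ft_force": force on the tool from outside, world axes, zero at the start; "moment": the same for the moment, N m; "opening": opening from 0.0 (shut) to 1.0 (fully open); "finger_force": force on a finger pad.
Only numpy, scipy, OpenCV 4.12 (cv2) and the standard library are available. Lean on these libraries where they do the work, as an engineer would, in place of code of your own. Each camera call takes 0.05 s, during which the arm holds its last target. There are 200 camera calls.

## Working session

There is one attempt and no reset: what is moved stays moved. The work goes in short steps, Python scripts to look and compute and a tool call to move; the robot and the scene stay as the last step left them, time stands still between calls to the robot, and variables do not carry over. Pictures are saved under pics/ and viewed, at most 14 in all, crops included, and the job is handed in when it is done.

Besides the shell and the picture viewer there is one more tool, called after "Call:" as name(argument=value, ...) on one line, values as JSON. carry_out: Moves the arm, as the interface text tells. Its arguments: {"type":"object","properties":{"steps":{"type":"array","items":{"type":"array"}}},"required":["steps"]}

```bash
ls; mkdir -p pics; cat > h.py <<'E'
import numpy as np, cv2
from rig import robot
def grab(n):
    im=robot.get_image(n); return im
def save(im,f): cv2.imwrite('pics/'+f,im['pixels'][:,:,::-1])
def world(im,fish=False):
    z=im['z_map'].astype(float);K=im['camera_matrix'];h,w=z.shape
    u,v=np.meshgrid(np.arange(w),np.arange(h))
    a=(u-K[0,2])/K[0,0];b=(v-K[1,2])/K[1,1]
    if fish:
        r=np.hypot(a,b)+1e-9;s=np.tan(np.minimum(r,1.5))/r;a=a*s;b=b*s
    P=np.stack([a*z,b*z,z],-1)
    W=(P-im['t'])@im['R']   # R^T (P-t)
    W[z==0]=np.nan
    return W
E
python3 - <<'E'
from h import *
for n in('side','top'):
    im=grab(n);save(im,n+'0.png');np.savez(n+'0.npz',**im)
    print(n,im['camera_matrix'].tolist(),(-im['R'].T@im['t']).round(3),im['R'].round(2).tolist())
s=robot.get_state();print(s['clock'],s['ee_pos'],np.round(s['ee_rot'],3).tolist(),s['opening'])
E
```

```text
pics
side [[353.5015575776953, 0.0, 258.298378234095], [0.0, 353.5015575776953, 189.18372654585252], [0.0, 0.0, 1.0]] [ 0.427 -0.755  0.768] [[0.99, -0.16, 0.01], [-0.09, -0.67, -0.74], [0.12, 0.73, -0.67]]
top [[485.5573727008505, 0.0, 249.39235235670668], [0.0, 485.5573727008505, 197.07193329637883], [0.0, 0.0, 1.0]] [-0.117 -0.235  1.57 ] [[0.32, -0.95, -0.0], [-0.85, -0.28, -0.44], [0.42, 0.14, -0.9]]
0.1 [ 0.30253278 -0.65839302  0.21784425] [[0.909, 0.418, -0.001], [0.418, -0.909, 0.001], [-0.0, -0.001, -1.0]] 1.000258447742081
```

View pics/side0.png

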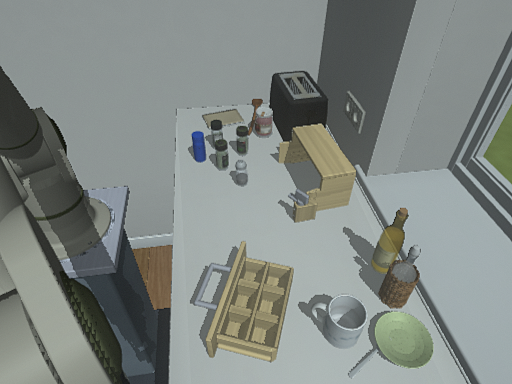

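View pics/top0.png

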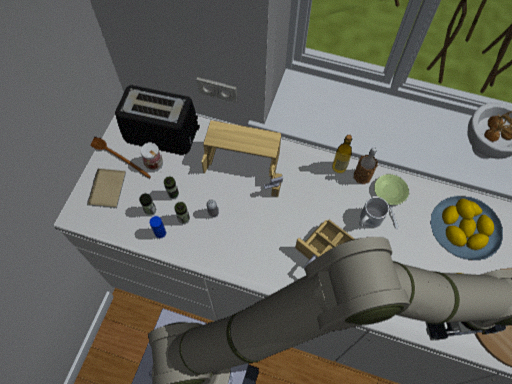

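Side view: jars with black lids at about (217,130), (242,140) and (222,153), and the salt at (241,172). The blue look-alike is at (199,147), jam at (263,122), mug at (342,320), tray at (255,305), catch at (304,205). So there are three jars plus salt.

```bash
python3 - <<'E'
from h import *
S=dict(np.load('side0.npz'));W=world(S)
T=dict(np.load('top0.npz'));V=world(T)
def box(W,u0,u1,v0,v1,zl,zh):
    p=W[v0:v1,u0:u1].reshape(-1,3);p=p[(p[:,2]>zl)&(p[:,2]<zh)];return p
for n,b,zr in [('j217',(209,226,118,150),(.098,.115)),('j242',(234,251,124,158),(.098,.115)),('j222',(214,230,138,172),(.098,.115)),('salt',(234,249,158,188),(.08,.1)),('blue',(190,208,128,164),(.09,.115)),('jam',(252,275,105,140),(.09,.11)),('mug',(310,370,290,350),(.08,.1))]:
    p=box(W,*b,*zr);print(n,len(p),p.mean(0).round(4) if len(p) else '', (p.min(0).round(3),p.max(0).round(3)) if len(p) else '')
for n,b in [('jA',(137,158,190,218)),('jB',(162,180,174,200)),('jC',(173,192,200,225)),('salt',(204,220,197,218))]:
    p=box(V,*b,.08 if n=='salt' else .098,.115);print(n,len(p),p.mean(0).round(4),p.min(0).round(3),p.max(0).round(3)) if len(p) else print(n)
# scene height map
R=1000
H=np.zeros((600,900),np.float32);C=np.zeros((600,900,3),np.uint8)
for W_,I in((W,S['pixels']),(V,T['pixels'])):
    w=W_.reshape(-1,3);c=I.reshape(-1,3);ok=np.isfinite(w[:,0])&(w[:,2]<.2)&(w[:,2]>-.02);w=w[ok];c=c[ok]
    o=np.argsort(w[:,2]);w=w[o];c=c[o]
    r=((.95-w[:,0])*R).astype(int);q=((.3-w[:,1])*R).astype(int)
    m=(r>=0)&(r<600)&(q>=0)&(q<900)
    C[r[m],q[m]]=c[m]
C=cv2.dilate(C,np.ones((3,3)))
cv2.imwrite('pics/map.png',cv2.resize(C,(800,533))[:,:,::-1])
z=W[...,2]
print('table z',np.nanmedian(z[220:240,260:285]))
E
```

```text
j217 153 [0.4587 0.2599 0.1039] (array([0.438, 0.186, 0.098]), array([0.478, 0.35 , 0.108]))
j242 75 [0.5407 0.2749 0.1037] (array([0.523, 0.258, 0.098]), array([0.559, 0.296, 0.107]))
j222 87 [0.4624 0.2023 0.1039] (array([0.444, 0.186, 0.098]), array([0.481, 0.228, 0.108]))
salt 50 [0.5159 0.1138 0.0852] (array([0.502, 0.103, 0.08 ]), array([0.531, 0.127, 0.09 ]))
blue 104 [0.3892 0.2582 0.1014] (array([0.37 , 0.241, 0.09 ]), array([0.408, 0.286, 0.108]))
jam 146 [0.6373 0.3922 0.0967] (array([0.607, 0.364, 0.09 ]), array([0.668, 0.43 , 0.101]))
mug 380 [ 0.6742 -0.418   0.0867] (array([ 0.626, -0.458,  0.08 ]), array([ 0.717, -0.377,  0.092]))
jA 113 [0.4505 0.3248 0.1036] [0.399 0.266 0.098] [0.474 0.35  0.11 ]
jB 97 [0.5398 0.2761 0.1036] [0.519 0.257 0.098] [0.562 0.295 0.111]
jC 104 [0.4614 0.2041 0.1035] [0.443 0.184 0.098] [0.482 0.222 0.11 ]
salt 54 [0.5134 0.1149 0.0854] [0.5   0.102 0.08 ] [0.528 0.129 0.092]
table z -0.0007802897699133137
```

View pics/map.png

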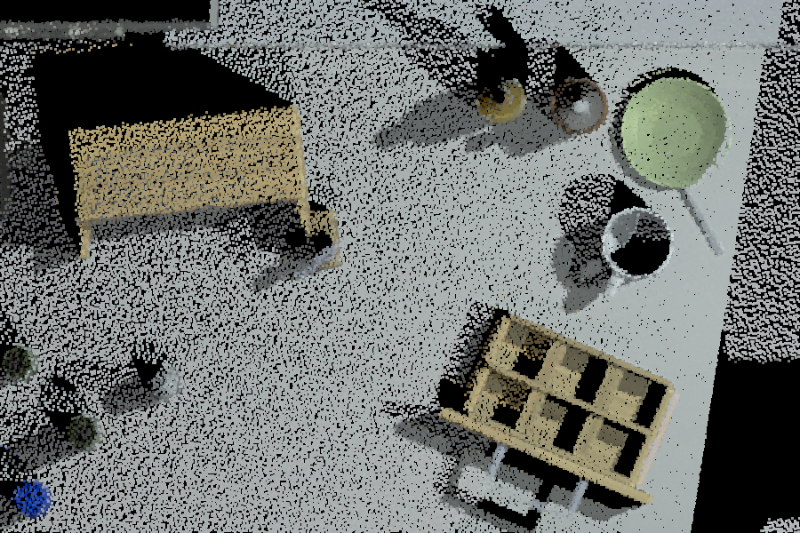

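Call:
carry_out(steps=[[0, [3.1, -3.85, -0.5], 0], [0, [3.1, -3.85, -0.5], 0], [0, [3.1, -3.85, -0.5], 0], [0, [3.1, -3.85, -0.5], 0], [0, [3.1, -3.85, -0.5], 0], [0, [3.1, -3.85, -0.5], 0], [0, [3.1, -3.85, -0.5], 0], [0, [3.1, -3.85, -0.5], 0], [0, [3.1, -3.85, -0.5], 0], [0, [3.1, -3.85, -0.5], 0], [0, [3.1, -3.85, -0.5], 0], [0, [3.1, -3.85, -0.5], 0], [0, [3.1, -3.85, -0.5], 0], [0, [3.1, -3.85, -0.5], 0], [0, [3.1, -3.85, -0.5], 0], [0, [3.1, -3.85, -0.5], 0], [0, [0, 0, 0], 0], [0, [0, 0, 0], 0]])

```text
clock: 2.35
ee_pos: [0.4958, 0.1075, 0.2982]
ee_rot: [[0.909, 0.418, -0.001], [0.418, -0.909, -0.001], [-0.001, 0.0, -1.0]]
ft_force: [0.2, -1.2, 1.2]
opening: 1.001
finger_force: 0.0
```

```bash
cat >> h.py <<'E'
def plan(xyz,phi=None):
    """print turn (deg about tool z) then shift in cm in the tool axes after the turn"""
    s=robot.get_state();R=np.array(s['ee_rot']);p=np.array(s['ee_pos'])
    cur=np.degrees(np.arctan2(R[1,0],R[0,0]))
    if phi is None: phi=cur
    t=(cur-phi+180)%360-180
    a=np.radians(phi);Rn=np.array([[np.cos(a),np.sin(a),0],[np.sin(a),-np.cos(a),0],[0,0,-1]])
    d=Rn.T@(np.array(xyz)-p)*100
    print('phi %.1f turn %.1f shift %s pos %s j7 %.0f t %.1f open %.2f'%(cur,t,d.round(2),p.round(4),s['joint_pos'][6],s['clock'],s['opening']))
def rect(p):
    (c,(w,h),a)=cv2.minAreaRect((p[:,:2]*1000).astype(np.float32))
    b=cv2.boxPoints((c,(w,h),a));e=[b[1]-b[0],b[2]-b[1]]
    L=max(e,key=np.linalg.norm);L=L/np.linalg.norm(L)
    if L[1]<0:L=-L
    return np.array(c)/1000,max(w,h),min(w,h),np.degrees(np.arctan2(-L[0],L[1]))  # centre,long,short,yaw with long side = y
def sel(W,x,y,z):
    m=(W[...,0]>x[0])&(W[...,0]<x[1])&(W[...,1]>y[0])&(W[...,1]<y[1])&(W[...,2]>z[0])&(W[...,2]<z[1])
    return W[m]
def trayfit(W,x,y):
    p=sel(W,x,y,(.076,.092));p=p[np.isfinite(p).all(1)]
    # keep biggest cluster
    g=np.zeros((500,700),np.uint8);ix=((p[:,0]-x[0])*1000).astype(int);iy=((p[:,1]-y[0])*1000).astype(int)
    g[ix,iy]=1;g=cv2.dilate(g,np.ones((9,9)))
    n,l,st,_=cv2.connectedComponentsWithStats(g);k=1+np.argmax(st[1:,4]);q=p[l[ix,iy]==k]
    c,L,S,yaw=rect(q);a=np.radians(yaw)
    o=c+.0695*np.array([np.cos(a),np.sin(a)])
    return o,yaw,L,S,len(q)
E
python3 - <<'E'
from h import *
plan([.5,.11,.3])
im=grab('wrist');save(im,'w1.png');np.savez('w1.npz',**im)
print(im['camera_matrix'],(-im['R'].T@im['t']).round(3))
W=world(im,True)
print('table',np.nanmedian(W[150:250,200:300,2]))
for n in('side','top'):
    V=world(dict(np.load(n+'0.npz')))
    print(n,trayfit(V,(.3,.75),(-.6,-.1)))
    p=sel(V,(.6,.95),(-.15,.4),(.130,.145));print('roof',rect(p))
E
```

```text
phi 24.7 turn 0.0 shift [ 0.49 -0.05 -0.18] pos [0.4958 0.1075 0.2982] j7 -89 t 2.4 open 1.00
[[297.31863964   0.         257.60122278]
 [  0.         297.31863964 192.47912512]
 [  0.           0.           1.        ]] [0.567 0.14  0.464]
table 5.278683681896073e-05
side (array([ 0.49989116, -0.34137213]), np.float32(-23.119226), 257.4473571777344, 14.248218536376953, 614)
roof (array([0.82055414, 0.185513  ]), 445.24066162109375, 235.81796264648438, np.float32(4.691134))
top (array([ 0.67861776, -0.48810742]), np.float32(-81.59001), 98.61417388916016, 78.42658996582031, 169)
roof (array([0.81754858, 0.18261012]), 445.461669921875, 235.14947509765625, np.float32(3.4145308))
```

View pics/w1.png

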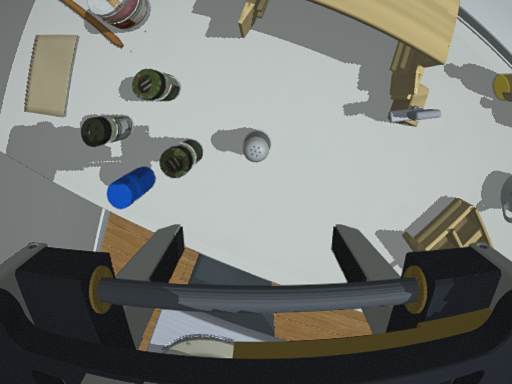

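```bash
python3 - <<'E'
from h import *
W=world(dict(np.load('w1.npz')),True)
def circ(x,y,z):
    for _ in range(3):
        p=sel(W,(x-.026,x+.026),(y-.026,y+.026),z)
        c,r=cv2.minEnclosingCircle((p[:,:2]*1000).astype(np.float32)); x,y=np.median(p[:,:2],0) if 0 else p[:,:2].mean(0)
    print((round(x,4),round(y,4)),'circ',np.round(c,1),round(r,1),len(p))
for n,x,y,z in[('A',.457,.33,(.098,.11)),('B',.54,.275,(.098,.11)),('C',.462,.203,(.098,.11)),('salt',.5145,.114,(.08,.095)),('blue',.389,.258,(.09,.115))]:
    print(n);circ(x,y,z)
# cabinet walls front tops z~.084 and roof
for n in('side0','top0','w1'):
    V=world(dict(np.load(n+'.npz')),n=='w1')
    r=sel(V,(.64,.95),(-.1,.27),(.132,.144));print(n,'roof',len(r),rect(r) if len(r)>20 else '')
    w=sel(V,(.6,.76),(-.15,.27),(.081,.088));print('walls',len(w),rect(w) if len(w)>20 else '')
    c=sel(V,(.6,.72),(-.12,-.02),(.099,.112));print('wing',len(c),rect(c) if len(c)>5 else '')
    c=sel(V,(.58,.72),(-.14,0),(.062,.075));print('tongue/post',len(c),rect(c) if len(c)>5 else '')
E
```

```text
A
(np.float64(0.4562), np.float64(0.3311)) circ [455.2 332.5] 20.6 629
B
(np.float64(0.541), np.float64(0.2797)) circ [540.9 280.9] 20.5 760
C
(np.float64(0.4634), np.float64(0.2076)) circ [462.2 208.2] 20.7 769
salt
(np.float64(0.5168), np.float64(0.1203)) circ [515.7 119.9] 16.1 455
blue
(np.float64(0.3912), np.float64(0.2645)) circ [387.9 266.2] 21.0 689
side0 roof 1909 (array([0.82516882, 0.12049629]), 310.1890563964844, 233.82891845703125, np.float32(6.045504))
walls 131 (array([0.68915002, 0.0626235 ]), 295.6602783203125, 108.37374114990234, np.float32(7.788712))
wing 58 (array([ 0.6646543 , -0.06891386]), 41.338829040527344, 12.568517684936523, np.float32(29.90884))
tongue/post 164 (array([ 0.67347717, -0.06133017]), 82.22393035888672, 49.14967727661133, np.float32(81.54123))
top0 roof 1763 (array([0.82119507, 0.11639346]), 305.9692687988281, 230.93104553222656, np.float32(5.4122033))
walls 54 (array([0.69286151, 0.06248697]), 297.9102478027344, 78.2837905883789, np.float32(-2.0628755))
wing 36 (array([ 0.66485687, -0.06978919]), 39.124305725097656, 13.02001667022705, np.float32(35.2652))
tongue/post 73 (array([ 0.67147076, -0.05819468]), 76.58338928222656, 48.06376266479492, np.float32(85.57004))
w1 roof 4662 (array([0.7315752, 0.0294221]), 208.5514373779297, 88.41620635986328, np.float32(35.22715))
walls 424 (array([0.69969519, 0.06845961]), 290.31549072265625, 90.85965728759766, np.float32(-1.9568691))
wing 218 (array([ 0.6652193 , -0.06528939]), 43.98155975341797, 11.558852195739746, np.float32(35.81189))
tongue/post 658 (array([ 0.67553992, -0.05403502]), 84.64224243164062, 52.099124908447266, np.float32(86.141846))
```

The choice is clear: black-lidded jars A (155,85), B (180,158) and C (100,130), with the blue can at (130,188) and jam at (118,10) left alone. The salt is at (257,147). The catch stands about 60° across, so it must be opened first. I'll start by picking up the salt.

Call:
carry_out(steps=[[0, [0, 0, 0], -10.2], [0, [0, 0, 0], -10.2], [0, [0, 0, 0], -10.2], [0, [0, 0, 0], -10.2], [0, [0, 0, 0], -10.2], [0, [0, 0, 0], -10.2], [0, [0, 0, 0], -10.2], [0, [0, 0, 0], -10.2], [0, [0, 0, 0], -10.2], [0, [0, 0, 0], -10.2], [0, [0, 0, 0], -10.2], [0, [0, 0, 0], -10.2], [0, [0, 0, 0], -9.9], [0, [0, 0, 0], 0], [0, [0, 0, 0], 0]])

```text
clock: 4.28
ee_pos: [0.4961, 0.1072, 0.2985]
ee_rot: [[-0.918, 0.396, -0.0], [0.396, 0.918, -0.0], [0.0, -0.0, -1.0]]
ft_force: [0.3, 0.0, -0.1]
opening: 0.997
finger_force: 0.0
```

```bash
python3 - <<'E'
from h import *
im=grab('wrist');save(im,'w2.png');np.savez('w2.npz',**im)
W=world(im,True)
for n,x,y,z in[('A',.457,.33,(.098,.11)),('B',.54,.275,(.098,.11)),('C',.462,.203,(.098,.11)),('salt',.5145,.114,(.08,.095))]:
    p=sel(W,(x-.026,x+.026),(y-.026,y+.026),z)
    if len(p)>10: print(n,cv2.minEnclosingCircle((p[:,:2]*1000).astype(np.float32)),p.mean(0),len(p))
print(trayfit(W,(.3,.75),(-.6,-.1)))
plan([.5155,.118,.052])
E
```

```text
A ((455.3431701660156, 332.77154541015625), 20.93321418762207) [0.45452709 0.33107411 0.10489025] 671
B ((540.6978759765625, 280.859619140625), 20.676742553710938) [0.53934902 0.27957097 0.10469992] 682
C ((462.04779052734375, 207.88690185546875), 20.371973037719727) [0.46146578 0.20765604 0.10503758] 820
salt ((515.7078857421875, 119.36660766601562), 15.943741798400879) [0.51445328 0.11993673 0.08585192] 431
(array([ 0.50535036, -0.32168603]), np.float32(-23.45908), 222.593994140625, 13.82415771484375, 644)
phi 156.7 turn 0.0 shift [-1.36  1.74 24.66] pos [0.4961 0.1074 0.2986] j7 31 t 4.3 open 1.00
```

Call:
carry_out(steps=[[0, [-0.65, 0.92, 0], 0], [0, [-0.65, 0.92, 0], 0], [0, [0, 0, 5], 0], [0, [0, 0, 5], 0], [0, [0, 0, 5], 0], [0, [0, 0, 5], 0], [0, [0, 0, 3], 0], [0, [0, 0, 1.6], 0], [0, [0, 0, 0], 0], [200, [0, 0, 0], 0], [200, [0, 0, 0], 0], [200, [0, 0, 0], 0], [200, [0, 0, 0], 0], [200, [0, 0, 0], 0], [200, [0, 0, 0], 0], [200, [0, 0, 0], 0], [200, [0, 0, -5], 0], [200, [0, 0, -5], 0], [200, [0, 0, -5], 0], [200, [0, 0, 0], 0]])

```text
clock: 6.82
ee_pos: [0.5169, 0.1205, 0.2058]
ee_rot: [[-0.92, 0.392, 0.006], [0.392, 0.92, 0.001], [-0.005, 0.003, -1.0]]
ft_force: [-0.1, 0.2, -1.4]
opening: 0.364
finger_force: 29.6
```

```bash
python3 - <<'E'
from h import *
plan([.46,-.28,.30])
E
```

```text
phi 156.9 turn 0.0 shift [-10.45 -39.08  -9.42] pos [0.5169 0.1205 0.2058] j7 22 t 6.8 open 0.36
```

Call:
carry_out(steps=[[200, [0, 0, -4.7], 0], [200, [0, 0, -4.7], 0], [200, [-1.04, -3.9, 0], 0], [200, [-1.04, -3.9, 0], 0], [200, [-1.04, -3.9, 0], 0], [200, [-1.04, -3.9, 0], 0], [200, [-1.04, -3.9, 0], 0], [200, [-1.04, -3.9, 0], 0], [200, [-1.04, -3.9, 0], 0], [200, [-1.04, -3.9, 0], 0], [200, [-1.04, -3.9, 0], 0], [200, [-1.04, -3.9, 0], 0], [200, [0, 0, 0], 0], [200, [0, 0, 0], 0]])

```text
clock: 8.57
ee_pos: [0.4583, -0.2789, 0.2956]
ee_rot: [[-0.92, 0.391, -0.001], [0.391, 0.92, 0.001], [0.002, 0.001, -1.0]]
ft_force: [-0.0, 0.9, -0.5]
opening: 0.367
finger_force: 29.6
```

```bash
python3 - <<'E'
from h import *
im=grab('wrist');save(im,'w3.png');np.savez('w3.npz',**im)
W=world(im,True)
print(trayfit(W,(.3,.75),(-.6,-.1)))
S=grab('side');V=world(S);print(trayfit(V,(.3,.75),(-.6,-.1)))
np.savez('s3.npz',**S)
a=np.hstack([im['pixels'],S['pixels']]);cv2.imwrite('pics/ws3.png',cv2.resize(a,(800,300))[:,:,::-1])
plan([.46,-.28,.30])
E
```

```text
(array([ 0.4990879 , -0.33769569]), np.float32(-22.72545), 257.8298645019531, 13.870469093322754, 1860)
(array([ 0.50011394, -0.34080057]), np.float32(-22.999989), 258.8066711425781, 13.9869384765625, 612)
phi 157.1 turn 0.0 shift [-0.18 -0.1  -0.38] pos [ 0.4587 -0.2784  0.2962] j7 76 t 8.7 open 0.37
```

View pics/ws3.png

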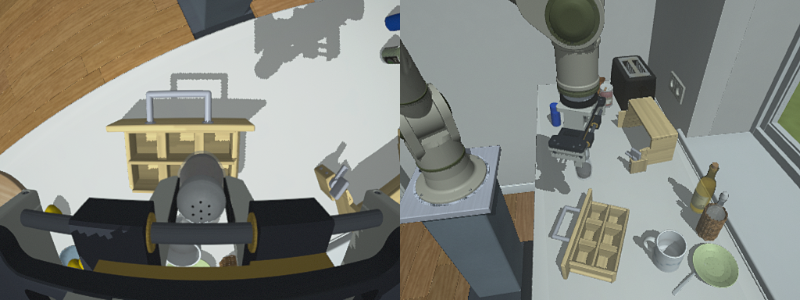

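The wrist view shows the tray (190,160) seen from above, and the salt (203,185 in the half-size picture) hanging between the fingers. I'll check its tilt and its bottom height.

```bash
python3 - <<'E'
from h import *
for n,f in(('s3',0),('w3',1)):
    V=world(dict(np.load(n+'.npz')),f)
    for lo in np.arange(.20,.34,.01):
        p=sel(V,(.42,.50),(-.32,-.24),(lo,lo+.01))
        if len(p)>3: print(n,lo.round(2),len(p),p.min(0)[:2].round(3),p.max(0)[:2].round(3))
W=world(dict(np.load('w3.npz')),1)
a=np.radians(-22.8);o=np.array([.4995,-.338])
L=np.stack([(W[...,0]-o[0])*np.cos(a)+(W[...,1]-o[1])*np.sin(a),-(W[...,0]-o[0])*np.sin(a)+(W[...,1]-o[1])*np.cos(a),W[...,2]],-1)
for y0,y1 in((-.11,-.095),(.095,.11)):
  p=sel(L,(-.06,.06),(y0,y1),(.03,.09));print('wall',len(p),np.percentile(p[:,2],[5,50,95]) if len(p) else '')
p=sel(L,(-.055,.065),(-.11,.11),(.045,.07));print(p.min(0),p.max(0))
p=sel(L,(-.14,-.11),(-.1,.1),(.06,.09));print('bar',p.min(0),p.max(0))
E
```

```text
s3 0.24 24 [ 0.447 -0.301] [ 0.481 -0.289]
s3 0.25 58 [ 0.443 -0.302] [ 0.481 -0.288]
s3 0.26 68 [ 0.442 -0.303] [ 0.481 -0.287]
s3 0.27 87 [ 0.441 -0.304] [ 0.481 -0.285]
s3 0.28 92 [ 0.441 -0.302] [ 0.482 -0.283]
s3 0.29 52 [ 0.45  -0.304] [ 0.48  -0.283]
s3 0.3 60 [ 0.439 -0.312] [ 0.477 -0.26 ]
s3 0.31 63 [ 0.439 -0.313] [ 0.477 -0.259]
s3 0.32 45 [ 0.44  -0.312] [ 0.475 -0.264]
w3 0.24 27 [ 0.442 -0.285] [ 0.456 -0.262]
w3 0.25 72 [ 0.441 -0.29 ] [ 0.457 -0.261]
w3 0.26 96 [ 0.439 -0.293] [ 0.456 -0.26 ]
w3 0.27 337 [ 0.439 -0.297] [ 0.464 -0.258]
w3 0.28 428 [ 0.44  -0.296] [ 0.465 -0.26 ]
w3 0.29 538 [ 0.44  -0.298] [ 0.463 -0.251]
w3 0.3 680 [ 0.438 -0.304] [ 0.465 -0.247]
w3 0.31 803 [ 0.437 -0.305] [ 0.47  -0.246]
w3 0.32 2240 [ 0.437 -0.305] [ 0.472 -0.246]
w3 0.33 1856 [ 0.437 -0.306] [ 0.472 -0.246]
w3 0.34 628 [ 0.438 -0.302] [ 0.468 -0.249]
wall 689 [0.03277173 0.05086601 0.05356878]
wall 462 [0.03464337 0.05144235 0.05326686]
[-0.05490262 -0.10755686  0.04502018] [0.06292625 0.10532765 0.06405134]
bar [-0.13034967 -0.0557644   0.06792115] [-0.11001529  0.05480877  0.07610789]
```

```bash
python3 - <<'E'
from h import *
plan([.4714,-.3261,.14])
E
```

```text
phi 157.1 turn 0.0 shift [-3.02 -3.91 15.62] pos [ 0.4587 -0.2784  0.2962] j7 76 t 8.7 open 0.37
```

Call:
carry_out(steps=[[200, [-1.5, -1.95, 0], 0], [200, [-1.5, -1.95, 0], 0], [200, [0, 0, 4], 0], [200, [0, 0, 4], 0], [200, [0, 0, 4], 0], [200, [0, 0, 3.5], 0], [200, [0, 0, 0], 0], [200, [0, 0, 0], 0], [200, [0, 0, 0], 0]])

```text
clock: 9.8
ee_pos: [0.4718, -0.3279, 0.1431]
ee_rot: [[-0.92, 0.391, 0.002], [0.391, 0.92, -0.002], [-0.002, -0.001, -1.0]]
ft_force: [-0.2, 0.2, -1.4]
opening: 0.366
finger_force: 29.6
```

```bash
cat >> h.py <<'E'
def local(W,o,yaw):
    a=np.radians(yaw);dx=W[...,0]-o[0];dy=W[...,1]-o[1]
    return np.stack([dx*np.cos(a)+dy*np.sin(a),-dx*np.sin(a)+dy*np.cos(a),W[...,2]],-1)
E
python3 - <<'E'
from h import *
plan([.4714,-.3261,.14])
im=grab('wrist');save(im,'w4.png');np.savez('w4.npz',**im)
W=world(im,True);t=trayfit(W,(.3,.75),(-.6,-.1));print(t)
S=grab('side');V=world(S);ts=trayfit(V,(.3,.75),(-.6,-.1));print(ts)
for n,X,q in(('w',W,t),('s',V,ts)):
    L=local(X,q[0],q[1])
    for lo in (.09,.1,.11,.12):
        p=sel(L,(-.07,.02),(-.05,.05),(lo,lo+.01))
        if len(p)>3:print(n,lo,len(p),p.min(0).round(4),p.max(0).round(4))
E
```

```text
phi 157.0 turn 0.0 shift [0.11 0.15 0.31] pos [ 0.4718 -0.3279  0.1431] j7 70 t 9.8 open 0.37
(array([ 0.49871706, -0.33902619]), np.float32(-22.98061), 257.9085998535156, 13.89501953125, 4712)
(array([ 0.67842578, -0.48761847]), np.float32(-83.1168), 93.36033630371094, 80.24343872070312, 511)
w 0.09 37 [-0.0452 -0.012   0.0926] [-0.0385  0.0141  0.0995]
w 0.1 76 [-0.0467 -0.0159  0.1001] [-0.0376  0.016   0.1094]
w 0.11 129 [-0.0479 -0.02    0.11  ] [-0.0321  0.0205  0.12  ]
w 0.12 400 [-0.0482 -0.0213  0.12  ] [-0.0311  0.0202  0.13  ]
s 0.09 40 [-0.0697 -0.0332  0.09  ] [-0.0297  0.0445  0.0927]
```

View pics/w4.png

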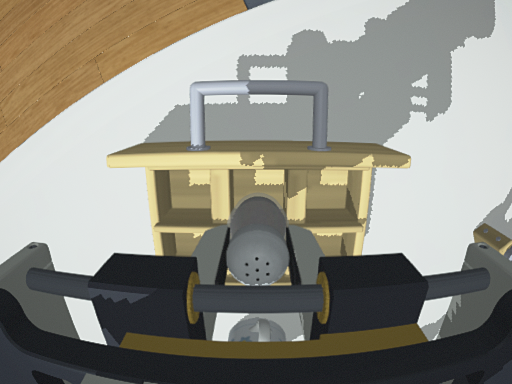

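The salt (258,230) hangs above the front-middle compartment, about 4 mm too deep, so I'll correct and lower it.

Call:
carry_out(steps=[[200, [0.35, 0, 0], 0], [200, [0, 0, 2], 0], [200, [0, 0, 2], 0], [200, [0, 0, 2], 0], [200, [0, 0, 1.3], 0], [200, [0, 0, 0.7], 0], [200, [0, 0, 0.2], 0], [200, [0, 0, 0], 0], [200, [0, 0, 0], 0]])

```text
clock: 11.02
ee_pos: [0.4679, -0.3261, 0.0601]
ee_rot: [[-0.92, 0.391, 0.001], [0.391, 0.92, -0.0], [-0.001, -0.0, -1.0]]
ft_force: [-0.1, -0.2, -0.3]
opening: 0.361
finger_force: 29.6
```

Call:
carry_out(steps=[[90, [0, 0, 0], 0], [90, [0, 0, 0], 0], [90, [0, 0, 0], 0], [90, [0, 0, -2.5], 0], [90, [0, 0, -5], 0], [90, [0, 0, -6], 0], [90, [0, 0, -6], 0], [0, [0, 0, 0], 0], [0, [0, 0, 0], 0]])

```text
clock: 12.15
ee_pos: [0.4671, -0.3261, 0.2542]
ee_rot: [[-0.92, 0.391, -0.0], [0.391, 0.92, -0.0], [0.0, -0.001, -1.0]]
ft_force: [-0.1, -0.6, 0.6]
opening: 0.812
finger_force: 0.0
```

```bash
cat >> h.py <<'E'
def tray():
    im=grab('wrist');W=world(im,True);t=trayfit(W,(.25,.75),(-.6,-.1));print('tray',t);return im,W,t
E
python3 - <<'E'
from h import *
im,W,t=tray()
L=local(W,t[0],t[1]);p=sel(L,(-.06,0),(-.03,.03),(.08,.105));print(p.mean(0),p.min(0),p.max(0),len(p))
plan([.462,.208,.067])
E
```

```text
tray (array([ 0.49910594, -0.33863477]), np.float32(-22.992548), 257.3619079589844, 13.705198287963867, 2265)
[-0.03522848 -0.00060301  0.09069257] [-0.04996328 -0.01703662  0.08035014] [-0.01648833  0.01553072  0.09631196] 672
phi 157.0 turn 0.0 shift [21.33 48.94 18.65] pos [ 0.4668 -0.3259  0.2535] j7 77 t 12.2 open 0.86
```

Call:
carry_out(steps=[[0, [1.78, 4.08, 0], 0], [0, [1.78, 4.08, 0], 0], [0, [1.78, 4.08, 0], 0], [0, [1.78, 4.08, 0], 0], [0, [1.78, 4.08, 0], 0], [0, [1.78, 4.08, 0], 0], [0, [1.78, 4.08, 0], 0], [0, [1.78, 4.08, 0], 0], [0, [1.78, 4.08, 0], 0], [0, [1.78, 4.08, 0], 0], [0, [1.78, 4.08, 0], 0], [0, [1.75, 4.06, 0], 0], [0, [0, 0, 0], 0], [0, [0, 0, 3], 0], [0, [0, 0, 5], 0], [0, [0, 0, 5], 0], [0, [0, 0, 4], 0], [0, [0, 0, 1.6], 0], [0, [0, 0, 0], 0], [0, [0, 0, 0], 0]])

```text
clock: 14.7
ee_pos: [0.4633, 0.208, 0.0696]
ee_rot: [[-0.92, 0.391, 0.001], [0.391, 0.92, 0.0], [-0.001, 0.001, -1.0]]
ft_force: [-0.3, 0.6, 0.6]
opening: 0.999
finger_force: 0.0
```

Call:
carry_out(steps=[[200, [0, 0, 0], 0], [200, [0, 0, 0], 0], [200, [0, 0, 0], 0], [200, [0, 0, 0], 0], [200, [0, 0, 0], 0], [200, [0, 0, 0], 0], [200, [0, 0, -4], 0], [200, [0, 0, -6], 0], [200, [0, 0, -6], 0], [200, [0, 0, -4], 0], [200, [0, 0, 0], 0], [200, [0, 0, 0], 0]])

```text
clock: 16.2
ee_pos: [0.4623, 0.2072, 0.2677]
ee_rot: [[-0.92, 0.391, -0.001], [0.391, 0.92, -0.001], [0.0, -0.001, -1.0]]
ft_force: [0.0, -0.2, -1.9]
opening: 0.434
finger_force: 30.0
```

```bash
python3 - <<'E'
from h import *
s=robot.get_state();print(s['opening'],s['ft_force'])
a=np.radians(-23);o=np.array([.499,-.3383])
def c(x,y):return o+[x*np.cos(a)-y*np.sin(a),x*np.sin(a)+y*np.cos(a)]
print(c(-.03,-.07));plan([*c(-.03,-.07),.26])
E
```

```text
0.4337108357540081 [ 0.04744728 -0.1714797  -1.89310785]
[ 0.44403368 -0.39101341]
phi 157.0 turn 0.0 shift [-21.73 -55.77   0.77] pos [0.4623 0.2072 0.2677] j7 16 t 16.2 open 0.43
```

Call:
carry_out(steps=[[200, [-1.55, -3.98, 0], 0], [200, [-1.55, -3.98, 0], 0], [200, [-1.55, -3.98, 0], 0], [200, [-1.55, -3.98, 0], 0], [200, [-1.55, -3.98, 0], 0], [200, [-1.55, -3.98, 0], 0], [200, [-1.55, -3.98, 0], 0], [200, [-1.55, -3.98, 0], 0], [200, [-1.55, -3.98, 0], 0], [200, [-1.55, -3.98, 0], 0], [200, [-1.55, -3.98, 0], 0], [200, [-1.55, -3.98, 0], 0], [200, [-1.55, -3.98, 0], 0], [200, [-1.55, -3.98, 0], 0], [200, [0, 0, 5], 0], [200, [0, 0, 4], 0], [200, [0, 0, 0], 0], [200, [0, 0, 0], 0]])

```text
clock: 18.45
ee_pos: [0.4451, -0.3894, 0.1788]
ee_rot: [[-0.921, 0.39, -0.0], [0.39, 0.921, 0.001], [0.0, 0.0, -1.0]]
ft_force: [0.7, 0.2, -1.1]
opening: 0.433
finger_force: 30.0
```

```bash
cat >> h.py <<'E'
def held(cx,cy,z,r=.0205,ph=None):
    """tray pose, held item's front edge (wrist) in tray frame; plan to compartment"""
    im,W,t=tray();L=local(W,t[0],t[1]);s=robot.get_state()
    tz=s['ee_pos'][2]
    q=local(np.array([[s['ee_pos']]]),t[0],t[1])[0,0];print('tcp in tray',q.round(4))
    for lo in (-.05,-.035,-.02):
        p=sel(L,(q[0]-.04,q[0]+.04),(q[1]-.03,q[1]+.03),(tz+lo,tz+lo+.012))
        if len(p)>5:print('item x front+r %.4f  y %.4f..%.4f'%(p[:,0].min()+r,p[:,1].min(),p[:,1].max()),len(p))
    a=np.radians(t[1]);g=t[0]+[cx*np.cos(a)-cy*np.sin(a),cx*np.sin(a)+cy*np.cos(a)]
    plan([*g,z]);return im
E
python3 - <<'E'
from h import *
held(-.03,-.07,.0745)
E
```

```text
tray (array([ 0.49888278, -0.33908913]), np.float32(-23.172573), 258.329345703125, 14.229660034179688, 3423)
tcp in tray [-0.0292 -0.0676  0.1796]
item x front+r -0.0311  y -0.0865..-0.0478 201
item x front+r -0.0310  y -0.0872..-0.0479 248
item x front+r -0.0309  y -0.0870..-0.0480 303
phi 157.0 turn 0.0 shift [ 0.08 -0.24 10.51] pos [ 0.4454 -0.3898  0.1796] j7 79 t 18.5 open 0.44
```

Call:
carry_out(steps=[[200, [0, -0.22, 0], 0], [200, [0, 0, 3], 0], [200, [0, 0, 3], 0], [200, [0, 0, 2.5], 0], [200, [0, 0, 1.2], 0], [200, [0, 0, 0.6], 0], [200, [0, 0, 0.2], 0], [200, [0, 0, 0], 0], [200, [0, 0, 0], 0]])

```text
clock: 19.62
ee_pos: [0.4443, -0.3921, 0.0745]
ee_rot: [[-0.92, 0.391, 0.001], [0.391, 0.92, -0.001], [-0.002, -0.0, -1.0]]
ft_force: [0.2, 1.0, 4.0]
opening: 0.433
finger_force: 30.0
```

Call:
carry_out(steps=[[108, [0, 0, 0], 0], [108, [0, 0, 0], 0], [108, [0, 0, 0], 0], [108, [0, 0, -2.5], 0], [108, [0, 0, -5], 0], [108, [0, 0, -5.5], 0], [0, [0, 0, -6], 0], [0, [0, 0, 0], 0], [0, [0, 0, 0], 0]])

```text
clock: 20.75
ee_pos: [0.4431, -0.3918, 0.2631]
ee_rot: [[-0.92, 0.391, -0.001], [0.391, 0.92, -0.0], [0.001, -0.0, -1.0]]
ft_force: [-0.2, 0.2, -0.6]
opening: 0.848
finger_force: 0.0
```

```bash
python3 - <<'E'
from h import *
im,W,t=tray()
L=local(W,t[0],t[1]);p=sel(L,(-.06,0),(-.1,-.04),(.1,.125));print(p.mean(0),p.min(0),p.max(0),len(p))
plan([.5407,.2805,.067])
E
```

```text
tray (array([ 0.51029716, -0.34208978]), np.float32(-21.740173), 258.49224853515625, 39.016075134277344, 2192)
[-0.04355806 -0.07091404  0.11105099] [-0.05984605 -0.09108187  0.10039547] [-0.02407808 -0.05084835  0.11372385] 966
phi 157.0 turn 0.0 shift [17.29 65.68 19.54] pos [ 0.4429 -0.3916  0.2624] j7 84 t 20.8 open 0.89
```

Call:
carry_out(steps=[[0, [1.235, 4.69, 0], 0], [0, [1.235, 4.69, 0], 0], [0, [1.235, 4.69, 0], 0], [0, [1.235, 4.69, 0], 0], [0, [1.235, 4.69, 0], 0], [0, [1.235, 4.69, 0], 0], [0, [1.235, 4.69, 0], 0], [0, [1.235, 4.69, 0], 0], [0, [1.235, 4.69, 0], 0], [0, [1.235, 4.69, 0], 0], [0, [1.235, 4.69, 0], 0], [0, [1.235, 4.69, 0], 0], [0, [1.235, 4.69, 0], 0], [0, [1.235, 4.69, 0], 0], [0, [0, 0, 2], 0], [0, [0, 0, 5], 0], [0, [0, 0, 5], 0], [0, [0, 0, 4], 0], [0, [0, 0, 2.5], 0], [0, [0, 0, 1], 0]])

```text
clock: 23.3
ee_pos: [0.5396, 0.2794, 0.0655]
ee_rot: [[-0.921, 0.39, -0.005], [0.39, 0.921, -0.002], [0.003, -0.004, -1.0]]
ft_force: [0.3, 0.3, -0.2]
opening: 0.999
finger_force: 0.0
```

Call:
carry_out(steps=[[0, [0, 0, 0], 0], [200, [0, 0, 0], 0], [200, [0, 0, 0], 0], [200, [0, 0, 0], 0], [200, [0, 0, 0], 0], [200, [0, 0, 0], 0], [200, [0, 0, 0], 0], [200, [0, 0, -4], 0], [200, [0, 0, -6], 0], [200, [0, 0, -6], 0], [200, [0, 0, -4], 0], [200, [0, 0, 0], 0], [200, [0, 0, 0], 0]])

```text
clock: 24.92
ee_pos: [0.541, 0.2794, 0.2677]
ee_rot: [[-0.92, 0.391, -0.001], [0.391, 0.92, -0.001], [0.0, -0.001, -1.0]]
ft_force: [-0.4, 0.4, -1.7]
opening: 0.433
finger_force: 29.9
```

```bash
python3 - <<'E'
s=open('h.py').read()
s=s.replace("    c,L,S,yaw=rect(q);a=","""    for k in (.02,.011,.0085):
        vx,vy,x0,y0=cv2.fitLine(q[:,:2].astype(np.float32),cv2.DIST_HUBER,0,.001,.001).ravel()
        q=q[abs((q[:,0]-x0)*vy-(q[:,1]-y0)*vx)<k]
    c,L,S,yaw=rect(q);a=""")
open('h.py','w').write(s)
E
python3 - <<'E'
from h import *
a=np.radians(-23);o=np.array([.499,-.3385])
def c(x,y):return o+[x*np.cos(a)-y*np.sin(a),x*np.sin(a)+y*np.cos(a)]
plan([*c(.03,-.07),.26])
E
```

```text
phi 157.0 turn 0.0 shift [-23.31 -65.51   0.77] pos [0.541  0.2794 0.2677] j7 12 t 24.9 open 0.43
```

Call:
carry_out(steps=[[200, [-1.665, -4.68, 0], 0], [200, [-1.665, -4.68, 0], 0], [200, [-1.665, -4.68, 0], 0], [200, [-1.665, -4.68, 0], 0], [200, [-1.665, -4.68, 0], 0], [200, [-1.665, -4.68, 0], 0], [200, [-1.665, -4.68, 0], 0], [200, [-1.665, -4.68, 0], 0], [200, [-1.665, -4.68, 0], 0], [200, [-1.665, -4.68, 0], 0], [200, [-1.665, -4.68, 0], 0], [200, [-1.665, -4.68, 0], 0], [200, [-1.665, -4.68, 0], 0], [200, [-1.665, -4.68, 0], 0], [200, [0, 0, 4], 0], [200, [0, 0, 4], 0], [200, [0, 0, 0], 0], [200, [0, 0, 0], 0]])

```text
clock: 27.18
ee_pos: [0.5002, -0.4138, 0.1889]
ee_rot: [[-0.921, 0.39, -0.0], [0.39, 0.921, 0.001], [0.0, 0.0, -1.0]]
ft_force: [0.5, 0.5, -1.1]
opening: 0.433
finger_force: 29.9
```

```bash
python3 - <<'E'
from h import *
held(.03,-.07,.074)
E
```

```text
tray (array([ 0.49886198, -0.33982325]), np.float32(-22.973482), 258.07623291015625, 14.0701265335083, 3273)
tcp in tray [ 0.0305 -0.0677  0.1897]
item x front+r 0.0293  y -0.0874..-0.0470 205
item x front+r 0.0294  y -0.0877..-0.0474 256
item x front+r 0.0293  y -0.0879..-0.0473 305
phi 157.0 turn 0.0 shift [ 0.05 -0.23 11.57] pos [ 0.5005 -0.414   0.1897] j7 78 t 27.2 open 0.43
```

Call:
carry_out(steps=[[200, [0, -0.22, 0], 0], [200, [0, 0, 3], 0], [200, [0, 0, 3], 0], [200, [0, 0, 3], 0], [200, [0, 0, 1.7], 0], [200, [0, 0, 0.6], 0], [200, [0, 0, 0.2], 0], [200, [0, 0, 0], 0], [200, [0, 0, 0], 0]])

```text
clock: 28.35
ee_pos: [0.4994, -0.4164, 0.0746]
ee_rot: [[-0.92, 0.391, 0.001], [0.391, 0.92, -0.001], [-0.002, -0.0, -1.0]]
ft_force: [0.4, 0.3, 2.9]
opening: 0.435
finger_force: 29.9
```

Call:
carry_out(steps=[[108, [0, 0, 0], 0], [108, [0, 0, 0], 0], [108, [0, 0, 0], 0], [108, [0, 0, -2.5], 0], [108, [0, 0, -5], 0], [108, [0, 0, -5.5], 0], [0, [0, 0, -6], 0], [0, [0, 0, 0], 0], [0, [0, 0, 0], 0]])

```text
clock: 29.48
ee_pos: [0.4984, -0.4161, 0.2633]
ee_rot: [[-0.92, 0.391, -0.0], [0.391, 0.92, -0.0], [0.0, -0.0, -1.0]]
ft_force: [-0.6, 0.2, 0.5]
opening: 0.851
finger_force: 0.0
```

```bash
python3 - <<'E'
from h import *
im,W,t=tray()
L=local(W,t[0],t[1])
for x,y in((-.03,0),(-.03,-.07),(.03,-.07)):
    p=sel(L,(x-.028,x+.03),(y-.028,y+.028),(.085,.125));print(x,y,cv2.minEnclosingCircle((p[:,:2]*1000).astype(np.float32)),p[:,2].max(),len(p))
plan([.4553,.3325,.067])
E
```

```text
tray (array([ 0.49891294, -0.33940022]), np.float32(-23.134308), 257.7497253417969, 14.550679206848145, 2081)
-0.03 0 ((-33.2915153503418, 0.17614160478115082), 16.698101043701172) 0.09665100756734334 583
-0.03 -0.07 ((-30.596458435058594, -70.03533172607422), 20.545948028564453) 0.11342240056472332 1111
0.03 -0.07 ((29.124073028564453, -70.15311431884766), 20.3497257232666) 0.11449377062469858 1100
phi 157.0 turn 0.0 shift [33.21 67.21 19.55] pos [ 0.4981 -0.416   0.2625] j7 81 t 29.5 open 0.89
```

Call:
carry_out(steps=[[40, [2.214, 4.48, 0], 0], [40, [2.214, 4.48, 0], 0], [40, [2.214, 4.48, 0], 0], [40, [2.214, 4.48, 0], 0], [40, [2.214, 4.48, 0], 0], [40, [2.214, 4.48, 0], 0], [40, [2.214, 4.48, 0], 0], [40, [2.214, 4.48, 0], 0], [40, [2.214, 4.48, 0], 0], [40, [2.214, 4.48, 0], 0], [40, [2.214, 4.48, 0], 0], [40, [2.214, 4.48, 0], 0], [40, [2.214, 4.48, 0], 0], [40, [2.214, 4.48, 0], 0], [40, [2.214, 4.48, 0], 0], [40, [0, 0, 4], 0], [40, [0, 0, 4], 0], [40, [0, 0, 0], 0]])

```text
clock: 31.78
ee_pos: [0.4541, 0.3307, 0.1801]
ee_rot: [[-0.921, 0.39, -0.006], [0.39, 0.921, -0.004], [0.004, -0.006, -1.0]]
ft_force: [-0.4, 1.1, 0.1]
opening: 0.842
finger_force: 0.0
```

```bash
python3 - <<'E'
from h import *
W=world(grab('wrist'),True)
p=sel(W,(.43,.482),(.305,.36),(.098,.11));print(cv2.minEnclosingCircle((p[:,:2]*1000).astype(np.float32)),len(p))
plan([.4553,.3325,.067])
E
```

```text
((454.77764892578125, 333.2616271972656), 20.337299346923828) 1685
phi 157.0 turn 0.0 shift [-1.000e-02  9.000e-02  1.151e+01] pos [0.4549 0.3317 0.1821] j7 -3 t 31.8 open 0.85
```

Call:
carry_out(steps=[[40, [0, 0.1, 4], 0], [40, [0, 0, 4], 0], [40, [0, 0, 2.4], 0], [40, [0, 0, 1], 0], [40, [0, 0, 0], 0], [200, [0, 0, 0], 0], [200, [0, 0, 0], 0], [200, [0, 0, 0], 0], [200, [0, 0, 0], 0], [200, [0, 0, 0], 0], [200, [0, 0, 0], 0], [200, [0, 0, -4], 0], [200, [0, 0, -6], 0], [200, [0, 0, -6], 0], [200, [0, 0, -4], 0], [200, [0, 0, 0], 0], [200, [0, 0, 0], 0]])

```text
clock: 33.95
ee_pos: [0.4561, 0.3324, 0.2685]
ee_rot: [[-0.92, 0.391, -0.001], [0.391, 0.92, -0.001], [0.0, -0.001, -1.0]]
ft_force: [0.8, -0.2, -1.7]
opening: 0.435
finger_force: 30.0
```

```bash
python3 - <<'E'
from h import *
a=np.radians(-23);o=np.array([.499,-.3393])
def c(x,y):return o+[x*np.cos(a)-y*np.sin(a),x*np.sin(a)+y*np.cos(a)]
plan([*c(.03,.07),.26])
E
```

```text
phi 157.0 turn 0.0 shift [-33.23 -53.13   0.85] pos [0.4561 0.3324 0.2685] j7 2 t 34.0 open 0.43
```

Call:
carry_out(steps=[[200, [-2.375, -3.795, 0], 0], [200, [-2.375, -3.795, 0], 0], [200, [-2.375, -3.795, 0], 0], [200, [-2.375, -3.795, 0], 0], [200, [-2.375, -3.795, 0], 0], [200, [-2.375, -3.795, 0], 0], [200, [-2.375, -3.795, 0], 0], [200, [-2.375, -3.795, 0], 0], [200, [-2.375, -3.795, 0], 0], [200, [-2.375, -3.795, 0], 0], [200, [-2.375, -3.795, 0], 0], [200, [-2.375, -3.795, 0], 0], [200, [-2.375, -3.795, 0], 0], [200, [-2.375, -3.795, 0], 0], [200, [0, 0, 4], 0], [200, [0, 0, 4], 0], [200, [0, 0, 0], 0], [200, [0, 0, 0], 0]])

```text
clock: 36.2
ee_pos: [0.555, -0.2854, 0.1898]
ee_rot: [[-0.921, 0.39, -0.0], [0.39, 0.921, 0.001], [0.001, 0.0, -1.0]]
ft_force: [0.1, -0.2, 0.6]
opening: 0.433
finger_force: 30.0
```

```bash
python3 - <<'E'
from h import *
held(.03,.07,.074)
E
```

```text
tray (array([ 0.49928956, -0.33854236]), np.float32(-23.082874), 257.9227294921875, 14.557733535766602, 3255)
tcp in tray [0.0308 0.0707 0.1905]
item x front+r 0.0285  y 0.0506..0.0898 207
item x front+r 0.0286  y 0.0510..0.0899 254
item x front+r 0.0282  y 0.0503..0.0901 318
phi 157.0 turn 0.0 shift [ 0.08 -0.07 11.65] pos [ 0.5553 -0.2856  0.1905] j7 63 t 36.2 open 0.43
```

Call:
carry_out(steps=[[200, [-0.1, -0.05, 0], 0], [200, [0, 0, 3], 0], [200, [0, 0, 3], 0], [200, [0, 0, 3], 0], [200, [0, 0, 1.7], 0], [200, [0, 0, 0.6], 0], [200, [0, 0, 0.2], 0], [200, [0, 0, 0], 0], [200, [0, 0, 0], 0]])

```text
clock: 37.38
ee_pos: [0.5561, -0.2869, 0.0758]
ee_rot: [[-0.92, 0.391, 0.002], [0.391, 0.92, -0.001], [-0.002, -0.0, -1.0]]
ft_force: [0.1, -0.8, 4.5]
opening: 0.432
finger_force: 30.0
```

Call:
carry_out(steps=[[108, [0, 0, 0], 0], [108, [0, 0, 0], 0], [108, [0, 0, 0], 0], [108, [0, 0, -2.5], 0], [108, [0, 0, -5], 0], [108, [0, 0, -5.5], 0], [108, [0, 0, -6], 0], [108, [0, 0, 0], 0], [108, [0, 0, 0], 0]])

```text
clock: 38.5
ee_pos: [0.5548, -0.2869, 0.2642]
ee_rot: [[-0.92, 0.391, -0.001], [0.391, 0.92, -0.0], [0.0, -0.001, -1.0]]
ft_force: [0.5, -0.8, 0.8]
opening: 0.574
finger_force: 0.0
```

```bash
python3 - <<'E'
from h import *
im,W,t=tray()
L=local(W,t[0],t[1])
for x,y in((-.03,0),(-.03,-.07),(.03,-.07),(.03,.07)):
    p=sel(L,(x-.028,x+.03),(y-.028,y+.028),(.085,.125));print(x,y,cv2.minEnclosingCircle((p[:,:2]*1000).astype(np.float32)),p[:,2].max(),len(p))
plan([.60,-.10,.26],90)
E
```

```text
tray (array([ 0.48958214, -0.35228696]), np.float32(-21.000443), 257.813232421875, 14.337542533874512, 2074)
-0.03 0 ((-33.99461364746094, 2.508652925491333), 16.92654037475586) 0.09707385316954555 574
-0.03 -0.07 ((-30.206640243530273, -67.64971160888672), 20.569082260131836) 0.11353152709680701 1042
0.03 -0.07 ((29.030649185180664, -69.11385345458984), 20.729774475097656) 0.11365355680428987 1008
0.03 0.07 ((29.986780166625977, 70.4404296875), 20.491878509521484) 0.11346050388317575 1121
phi 157.0 turn 67.0 shift [18.67  4.55  0.34] pos [ 0.5545 -0.2867  0.2634] j7 67 t 38.5 open 0.58
```

Everything is in its own compartment. The tray was knocked aside by about 17 mm, so I'll allow for that. Next is opening the catch.

```bash
python3 - <<'E'
from h import *
plan([.665,-.066,.22],125.6)
E
```

```text
phi 157.0 turn 31.4 shift [11.52 21.83  4.34] pos [ 0.5545 -0.2867  0.2634] j7 67 t 38.5 open 0.58
```

Call:
carry_out(steps=[[180, [0, 0, 0], 10.4], [180, [0, 0, 0], 10.5], [180, [0, 0, 0], 10.5], [180, [1.92, 3.64, 0], 0], [180, [1.92, 3.64, 0], 0], [180, [1.92, 3.64, 0], 0], [180, [1.92, 3.64, 0], 0], [180, [1.92, 3.64, 0], 0], [180, [1.92, 3.64, 0], 0], [180, [0, 0, 4], 0], [180, [0, 0, 0], 0], [180, [0, 0, 0], 0]])

```text
clock: 40.05
ee_pos: [0.6658, -0.0664, 0.2244]
ee_rot: [[-0.581, 0.814, -0.001], [0.814, 0.581, -0.0], [0.001, -0.001, -1.0]]
ft_force: [0.3, 0.5, 0.3]
opening: 0.291
finger_force: 0.0
```

```bash
python3 - <<'E'
from h import *
im=grab('wrist');save(im,'w5.png');np.savez('w5.npz',**im);W=world(im,True)
c=sel(W,(.62,.72),(-.12,-.02),(.1,.112));print('wing',len(c),rect(c))
c=sel(W,(.58,.72),(-.14,.03),(.067,.0755));print('tongue',len(c),rect(c))
r=sel(W,(.66,.95),(-.1,.27),(.134,.144));print('roof',len(r),rect(r))
w=sel(W,(.6,.80),(-.05,.27),(.08,.088));print('walls',len(w),rect(w))
plan([.665,-.066,.085],125.6)
E
```

```text
wing 454 (array([ 0.66522418, -0.06580334]), 43.281551361083984, 10.150993347167969, np.float32(35.812336))
tongue 446 (array([ 0.67400171, -0.03475449]), 74.11786651611328, 51.0268440246582, np.float32(-51.120007))
roof 21503 (array([0.771315  , 0.10202692]), 279.8609619140625, 241.8859100341797, np.float32(36.890182))
walls 622 (array([0.70775464, 0.0795695 ]), 267.9957275390625, 88.27226257324219, np.float32(-5.4037123))
phi 125.5 turn -0.1 shift [ 0.11 -0.06 14.01] pos [ 0.6662 -0.0665  0.2251] j7 17 t 40.1 open 0.29
```

View pics/w5.png

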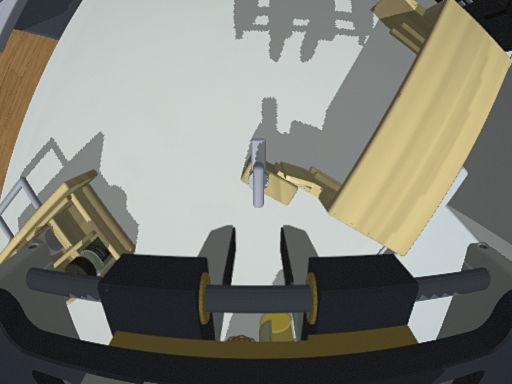

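```bash
python3 - <<'E'
from h import *
W=world(dict(np.load('w5.npz')),True)
L=local(W,(.6653,-.0658),125.6)
for lo in np.arange(.06,.112,.006):
    p=sel(L,(-.06,.06),(-.011,.011),(lo,lo+.006));print(lo.round(3),len(p),np.percentile(p[:,0],[1,50,99]).round(3) if len(p) else '')
S=world(dict(np.load('side0.npz')));L=local(S,(.6653,-.0658),125.6)
p=sel(L,(-.06,.06),(-.011,.011),(.066,.077));print(np.sort(p[:,0]).round(3))
E
```

```text
0.06 59 [-0.02   0.005  0.017]
0.066 117 [0.005 0.029 0.044]
0.072 389 [-0.008  0.025  0.043]
0.078 9 [-0.007  0.003  0.021]
0.084 11 [0.018 0.021 0.022]
0.09 14 [0.018 0.021 0.022]
0.096 9 [0.018 0.021 0.022]
0.102 447 [-0.021  0.001  0.021]
0.108 5 [-0.017 -0.     0.017]
[-0.013 -0.013 -0.013 -0.012 -0.01  -0.01  -0.01  -0.009 -0.009 -0.007
 -0.007 -0.006 -0.006 -0.002 -0.     0.001  0.002  0.003  0.004  0.004
  0.007  0.008  0.01   0.01   0.011  0.012  0.013  0.014  0.014  0.015
  0.018  0.018  0.019  0.019  0.021  0.023  0.024  0.024  0.025  0.025
  0.025  0.028  0.028  0.029  0.029  0.029  0.03   0.031  0.031  0.032
  0.032  0.032  0.033  0.033  0.034  0.034  0.036  0.036  0.036  0.038
  0.039  0.039  0.039  0.04   0.04   0.042]
```

The catch's wing is at (258,172) and its tongue points to azimuth 126°, about 60° across. I'll grip it and turn it open.

Call:
carry_out(steps=[[180, [0.1, 0.05, 4], 0], [180, [0, 0, 4], 0], [180, [0, 0, 4], 0], [180, [0, 0, 1.9], 0], [180, [0, 0, 0], 0], [180, [0, 0, 0], 0], [230, [0, 0, 0], 0], [230, [0, 0, 0], 0], [230, [0, 0, 0], 0], [230, [0, 0, 0], 0]])

```text
clock: 41.35
ee_pos: [0.6656, -0.0653, 0.0864]
ee_rot: [[-0.581, 0.814, -0.0], [0.814, 0.581, -0.001], [-0.001, -0.001, -1.0]]
ft_force: [-3.4, -1.9, 7.3]
opening: 0.12
finger_force: 30.0
```

Call:
carry_out(steps=[[230, [0, 0, 0], -6], [230, [0, 0, 0], -6], [230, [0, 0, 0], -6], [230, [0, 0, 0], -6], [230, [0, 0, 0], -6], [230, [0, 0, 0], -6], [230, [0, 0, 0], -6], [230, [0, 0, 0], -6], [230, [0, 0, 0], -6], [230, [0, 0, 0], -4], [230, [0, 0, 0], 0], [230, [0, 0, 0], 0]])

```text
clock: 42.85
ee_pos: [0.6653, -0.0661, 0.0864]
ee_rot: [[-0.998, -0.062, -0.001], [-0.062, 0.998, -0.002], [0.001, -0.002, -1.0]]
ft_force: [-3.6, -3.1, 8.0]
opening: 0.112
finger_force: 30.0
```

Call:
carry_out(steps=[[180, [0, 0, 0], 0], [180, [0, 0, 0], 0], [180, [0, 0, -3], 0], [180, [0, 0, -5], 0], [180, [0, 0, -6], 0], [180, [0, 0, -6], 0], [120, [2, 3, 0], 0], [120, [2, 3, 0], 0], [120, [0, 0, 0], 0], [120, [0, 0, 0], 0]])

```text
clock: 44.1
ee_pos: [0.6225, -0.008, 0.2855]
ee_rot: [[-0.998, -0.062, 0.0], [-0.062, 0.998, -0.0], [-0.0, -0.001, -1.0]]
ft_force: [0.6, -1.0, -0.2]
opening: 0.533
finger_force: 0.0
```

```bash
python3 - <<'E'
from h import *
im=grab('wrist');save(im,'w6.png');np.savez('w6.npz',**im);W=world(im,True)
S=grab('side');np.savez('s6.npz',**S);V=world(S)
plan([.56,.05,.26])
for X in(W,V):
    c=sel(X,(.62,.72),(-.12,-.02),(.099,.112));print('wing',len(c),rect(c) if len(c)>5 else '')
print(trayfit(V,(.3,.75),(-.6,-.1)))
g=np.zeros((400,450),np.uint8)
# cabinet roof: front edge line & side edges in both views
for X in(W,V):
    r=sel(X,(.6,.95),(-.1,.3),(.132,.144));f=cv2.convexHull((r[:,:2]*1000).astype(np.float32))[:,0]
    print('roof',len(r),cv2.approxPolyDP(f.reshape(-1,1,2),6,True)[:,0].tolist())
    w=sel(X,(.6,.76),(-.06,.27),(.079,.088))
    for lo,hi in((-.06,.02),(.14,.27)):
        q=w[(w[:,1]>lo)&(w[:,1]<hi)];print('wall',len(q),q.min(0).round(4),q.max(0).round(4),rect(q)) if len(q)>4 else 0
E
```

```text
phi -176.5 turn 0.0 shift [5.9  6.21 2.52] pos [ 0.6226 -0.0084  0.2852] j7 62 t 44.2 open 0.53
wing 281 (array([ 0.66502515, -0.06596307]), 43.08720397949219, 10.827102661132812, np.float32(-85.54298))
wing 60 (array([ 0.66591547, -0.06902485]), 41.213714599609375, 11.838611602783203, np.float32(-87.6963))
(array([ 0.49054506, -0.3541468 ]), np.float32(-21.069271), 257.3060607910156, 13.498175621032715, 645)
roof 3386 [[832.7720947265625, 299.4752197265625], [707.3397216796875, 299.7013854980469], [699.007080078125, 208.88665771484375], [727.2138671875, -41.424007415771484], [831.1730346679688, -27.907535552978516]]
wall 232 [ 0.6853 -0.0466  0.0791] [ 0.7456 -0.0292  0.0879] (array([ 0.71568042, -0.03821233]), 61.25852966308594, 12.267839431762695, np.float32(-84.286316))
wall 246 [0.659  0.2018 0.0791] [0.7254 0.2151 0.088 ] (array([0.69221295, 0.20849333]), 66.36439514160156, 13.227916717529297, np.float32(-89.398346))
roof 1924 [[731.7965087890625, -46.16011428833008], [826.525390625, -33.94892883300781], [949.0405883789062, 59.119083404541016], [910.0780029296875, 294.94915771484375], [736.7810668945312, 293.32049560546875], [702.88671875, 180.14793395996094]]
wall 65 [ 0.6956 -0.0476  0.0793] [ 0.7593 -0.0321  0.0877] (array([ 0.72727039, -0.03894353]), 63.331085205078125, 13.706315994262695, np.float32(-82.119484))
wall 44 [0.6609 0.1993 0.0793] [0.7278 0.2123 0.0879] (array([0.69433099, 0.20570894]), 66.57018280029297, 11.543391227722168, np.float32(86.465935))
```

View pics/w6.png

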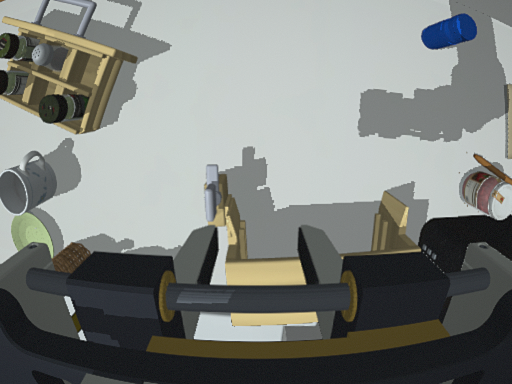

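The catch (209,192) is open, and the loaded tray at (70,75) has its items upright. Now to the handle.

```bash
python3 - <<'E'
from h import *
plan([.3724,-.3073,.20],69)
E
```

```text
phi -176.5 turn 114.5 shift [-36.87 -12.65   8.52] pos [ 0.6226 -0.0084  0.2852] j7 62 t 44.2 open 0.53
```

Call:
carry_out(steps=[[118, [0, 0, 0], 10.4], [118, [0, 0, 0], 10.4], [118, [0, 0, 0], 10.4], [118, [0, 0, 0], 10.4], [118, [0, 0, 0], 10.4], [118, [0, 0, 0], 10.4], [118, [0, 0, 0], 10.4], [118, [0, 0, 0], 10.4], [118, [0, 0, 0], 10.4], [118, [0, 0, 0], 10.4], [118, [0, 0, 0], 10.5], [118, [-4.6, -1.58, 0], 0], [118, [-4.6, -1.58, 0], 0], [118, [-4.6, -1.58, 0], 0], [118, [-4.6, -1.58, 0], 0], [118, [-4.6, -1.58, 0], 0], [118, [-4.6, -1.58, 0], 0], [118, [-4.6, -1.58, 0], 0], [118, [-4.6, -1.58, 0], 0], [118, [0, 0, 0], 0]])

```text
clock: 46.7
ee_pos: [0.3701, -0.3095, 0.2854]
ee_rot: [[0.364, 0.932, -0.001], [0.932, -0.364, -0.001], [-0.001, -0.001, -1.0]]
ft_force: [-0.1, 1.0, -0.7]
opening: 0.537
finger_force: 0.0
```

```bash
python3 - <<'E'
from h import *
im,W,t=tray();save(im,'w7.png')
L=local(W,t[0],t[1]);p=sel(L,(-.145,-.105),(-.045,.045),(.068,.08));print('bar',p.mean(0),p.min(0),p.max(0),len(p))
a=np.radians(t[1]);g=t[0]-.1255*np.array([np.cos(a),np.sin(a)]);print(g)
plan([*g,.047],90+t[1])
E
```

```text
tray (array([ 0.48986972, -0.35174177]), np.float32(-21.14092), 257.438720703125, 14.311782836914062, 1686)
bar [-0.12468959  0.00214808  0.07245544] [-0.13101012 -0.04498101  0.06807777] [-0.10510355  0.04469447  0.07604545] 653
[ 0.37281636 -0.30647856]
phi 68.8 turn -0.0 shift [ 0.15  0.05 23.85] pos [ 0.3718 -0.3077  0.2855] j7 6 t 46.8 open 0.54
```

Call:
carry_out(steps=[[118, [0.1, 0.05, 5], 0], [118, [0, 0, 5], 0], [118, [0, 0, 5], 0], [118, [0, 0, 4], 0], [118, [0, 0, 3], 0], [118, [0, 0, 1.8], 0], [118, [0, 0, 0], 0], [118, [0, 0, 0], 0], [230, [0, 0, 0], 0], [230, [0, 0, 0], 0], [230, [0, 0, 0], 0], [230, [0, 0, 0], 0], [230, [0, 0, 0], 0]])

```text
clock: 48.38
ee_pos: [0.3737, -0.3054, 0.0477]
ee_rot: [[0.357, 0.934, 0.0], [0.934, -0.357, -0.0], [-0.0, 0.001, -1.0]]
ft_force: [0.1, -0.2, 3.1]
opening: 0.122
finger_force: 30.0
```

Call:
carry_out(steps=[[230, [0, 0, 0], -1.5], [230, [0, 0, 0], -3], [230, [0, 0, 0], -3], [230, [0, 0, 0], -3], [230, [0, 0, 0], -3], [230, [0, 0, 0], -3], [230, [0, 0, 0], -3], [230, [0, 0, 0], -3], [230, [0, 0, 0], -3], [230, [0, 0, 0], -1.6], [230, [0, 0, 0], 0], [230, [0, 0, 0], 0]])

```text
clock: 49.88
ee_pos: [0.3735, -0.3053, 0.0476]
ee_rot: [[-0.107, 0.994, -0.0], [0.994, 0.107, 0.0], [0.0, -0.0, -1.0]]
ft_force: [1.0, -2.3, 3.4]
opening: 0.12
finger_force: 30.4
```

```bash
cat >> h.py <<'E'
M=np.array([.6717,.0822]);CY=6.1
def mouth():
    s=robot.get_state();q=local(np.array([[s['ee_pos']]]),M,CY)[0,0];print('tcp in mouth',q.round(4),'F',np.round(s['ft_force'],1));return q
E
python3 - <<'E'
from h import *
mouth();plan([.4,-.3,.047],96.1)
S=grab('side');print(trayfit(world(S),(.25,.75),(-.6,.1)))
im,W,t=tray()
E
```

```text
tcp in mouth [-0.3377 -0.3536  0.0476] F [ 1.  -2.3  3.4]
phi 96.2 turn 0.1 shift [0.24 2.69 0.06] pos [ 0.3735 -0.3053  0.0476] j7 10 t 49.9 open 0.12
(array([ 0.70086338, -0.35446268]), np.float32(58.30992), 103.48877716064453, 16.622798919677734, 97)
tray (array([ 0.49275182, -0.230679  ]), np.float32(3.7102041), 122.84652709960938, 13.901348114013672, 6273)
```

Call:
carry_out(steps=[[230, [0.4, 0.4, 0], 0], [230, [0.8, 0.8, 0], 0], [230, [1.2, 1.3, 0], 0], [230, [1.2, 1.3, 0], 0], [230, [1.2, 1.3, 0], 0], [230, [1.2, 1.3, 0], 0], [230, [1.2, 1.2, 0], 0], [230, [0.7, 0.8, 0], 0], [230, [0.4, 0.4, 0], 0], [230, [0, 0, 0], 0], [230, [0, 0, 0], 0]])

```text
clock: 51.35
ee_pos: [0.4517, -0.2126, 0.0475]
ee_rot: [[-0.109, 0.994, -0.001], [0.994, 0.109, 0.0], [0.001, -0.001, -1.0]]
ft_force: [-0.6, -0.2, 3.8]
opening: 0.119
finger_force: 30.2
```

```bash
python3 - <<'E'
from h import *
mouth();plan([.4,-.3,.047],96.1)
im,W,t=tray();S=grab('side');X=world(S);print(trayfit(X,(.3,.75),(-.37,.2)))
a=np.hstack([im['pixels'],S['pixels']]);cv2.imwrite('pics/ws8.png',cv2.resize(a,(800,300))[:,:,::-1])
E
```

```text
tcp in mouth [-0.2501 -0.2697  0.0475] F [-0.6 -0.2  3.8]
phi 96.2 turn 0.1 shift [-8.14 -6.07  0.05] pos [ 0.4517 -0.2126  0.0475] j7 -0 t 51.4 open 0.12
tray (array([ 0.57077662, -0.14643729]), np.float32(4.297382), 104.0893325805664, 14.053888320922852, 5356)
(array([ 0.5810433 , -0.25969757]), np.float32(4.6119595), 151.3654022216797, 13.892487525939941, 301)
```

View pics/ws8.png

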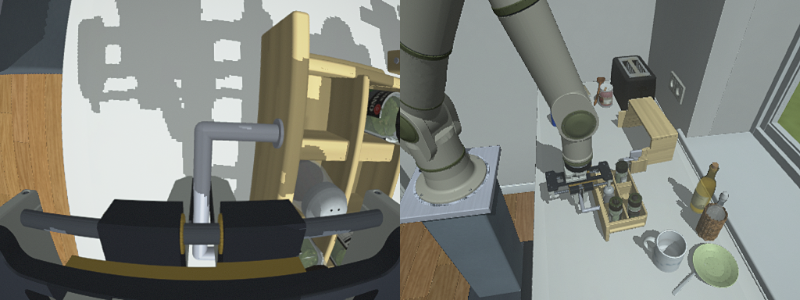

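The tray follows well, with items upright in both views. Sliding it sideways past the catch now.

Call:
carry_out(steps=[[230, [0.5, 0, 0], 0], [230, [1, 0, 0], 0], [230, [1.5, 0, 0], 0], [230, [1.6, 0, 0], 0], [230, [1.6, 0, 0], 0], [230, [1.6, 0, 0], 0], [230, [1.6, 0, 0], 0], [230, [1.6, 0, 0], 0], [230, [1.6, 0, 0], 0], [230, [1.6, 0, 0], 0], [230, [1.6, 0, 0], 0], [230, [1.6, 0, 0], 0], [230, [1.6, 0, 0], 0], [230, [1.6, 0, 0], 0], [230, [1.4, 0, 0], 0], [230, [1, 0, 0], 0], [230, [0.5, 0, 0], 0], [230, [0, 0, 0], 0], [230, [0, 0, 0], 0]])

```text
clock: 53.82
ee_pos: [0.4266, 0.0205, 0.0476]
ee_rot: [[-0.108, 0.994, 0.0], [0.994, 0.108, 0.0], [0.0, 0.0, -1.0]]
ft_force: [-1.4, 0.3, 4.3]
opening: 0.12
finger_force: 30.2
```

```bash
python3 - <<'E'
from h import *
q=mouth();plan([.4,-.3,.047],96.1)
im,W,t=tray();S=grab('side');X=world(S);Xm=local(X,M,CY);Wm=local(W,M,CY)
for n,A in(('side',Xm),('wrist',Wm)):
    p=sel(A,(q[0]+.03,q[0]+.075),(q[1]-.16,q[1]+.16),(.08,.088));print(n,len(p),p.min(0).round(4),p.max(0).round(4))
    # line along board
    vx,vy,_,_=cv2.fitLine(p[:,:2].astype(np.float32),cv2.DIST_HUBER,0,.001,.001).ravel();print('yaw rel',np.degrees(np.arctan(-vx/vy)))
E
```

```text
tcp in mouth [-0.2503 -0.0353  0.0476] F [-1.4  0.3  4.3]
phi 96.2 turn 0.1 shift [-31.59  -6.05   0.06] pos [0.4266 0.0205 0.0476] j7 -23 t 53.8 open 0.12Traceback (most recent call last):
  File "<stdin>", line 3, in <module>
  File "h.py", line 50, in tray
    im=grab('wrist');W=world(im,True);t=trayfit(W,(.25,.75),(-.6,-.1));print('tray',t);return im,W,t
                                        ~~~~~~~^^^^^^^^^^^^^^^^^^^^^^^
  File "h.py", line 39, in trayfit
    n,l,st,_=cv2.connectedComponentsWithStats(g);k=1+np.argmax(st[1:,4]);q=p[l[ix,iy]==k]
                                                     ~~~~~~~~~^^^^^^^^^^
    return _wrapfunc(a, 'argmax', axis=axis, out=out, **kwds)
    return bound(*args, **kwds)
ValueError: attempt to get argmax of an empty sequence
```

```bash
cat >> h.py <<'E'
def board():
    q=mouth();out={}
    for n in('side','wrist','top'):
        im=grab(n);A=local(world(im,n=='wrist'),M,CY);out[n]=(im,A)
        p=sel(A,(q[0]+.03,q[0]+.075),(q[1]-.16,q[1]+.16),(.08,.088))
        if len(p)<20: print(n,len(p));continue
        vx,vy,x0,y0=cv2.fitLine(p[:,:2].astype(np.float32),cv2.DIST_HUBER,0,.001,.001).ravel()
        print(n,len(p),'board x',np.median(p[:,0]).round(4),'y',p[:,1].min().round(4),p[:,1].max().round(4),'yaw rel %.2f'%np.degrees(np.arctan(-vx/vy)))
    return out
E
python3 - <<'E'
from h import *
o=board()
im,A=o['wrist'];save(im,'w9.png');np.savez('w9.npz',**im)
for n in o:
    A=o[n][1]
    # cabinet walls & roof in mouth frame
    for lo,hi in((-.15,-.1),(.1,.15)):
        p=sel(A,(-.02,.04),(lo,hi),(.08,.088))
        if len(p)>15:print(n,'wall',len(p),p.min(0).round(4),p.max(0).round(4),rect(p)[3])
    # tray box walls z~.052
    p=sel(A,(-.2,-.03),(-.2,.13),(.045,.056));print(n,'box',p.min(0).round(3),p.max(0).round(3)) if len(p)>20 else 0
E
```

```text
tcp in mouth [-0.2503 -0.0354  0.0476] F [-1.3  1.1  4.6]
side 195 board x -0.1951 y -0.171 0.0853 yaw rel -0.81
wrist 5645 board x -0.1942 y -0.0455 0.0911 yaw rel -1.25
top 81 board x -0.1979 y -0.1704 -0.0693 yaw rel -2.01
side wall 33 [ 0.0122 -0.1338  0.0804] [ 0.0395 -0.1197  0.086 ] -88.955696
side wall 26 [0.0013 0.1154 0.0801] [0.0392 0.1267 0.0847] 88.436195
side box [-0.2   -0.17   0.045] [-0.031  0.065  0.056]
wrist box [-0.2   -0.138  0.045] [-0.066  0.091  0.056]
top wall 16 [ 0.0011 -0.134   0.0808] [ 0.0375 -0.1233  0.086 ] -88.39704
top box [-0.199 -0.171  0.045] [-0.035 -0.052  0.056]
```

View pics/w9.png

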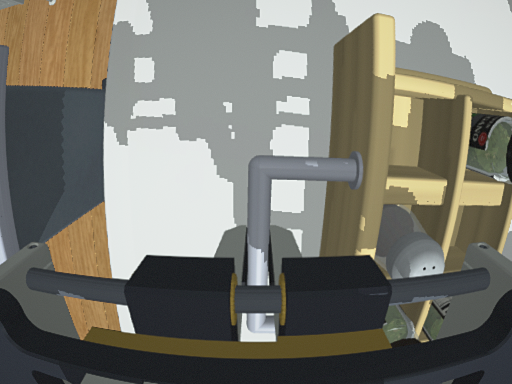

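The board runs in from (335,40) and the handle is pinched well. Tray centre lies about 4 mm right of the TCP, with yaw about 1° short, so I'll correct both.

Call:
carry_out(steps=[[230, [0.3, 0, 0], -0.5], [230, [0.8, 0.2, 0], -0.6], [230, [1, 0.4, 0], 0], [230, [1, 0.4, 0], 0], [230, [0.6, 0.3, 0], 0], [230, [0.2, 0.2, 0], 0], [230, [0, 0, 0], 0], [230, [0, 0, 0], 0]])

```text
clock: 55.02
ee_pos: [0.4366, 0.062, 0.0476]
ee_rot: [[-0.128, 0.992, -0.0], [0.992, 0.128, 0.001], [0.001, -0.0, -1.0]]
ft_force: [-1.7, -1.2, 4.9]
opening: 0.122
finger_force: 30.4
```

```bash
python3 - <<'E'
from h import *
o=board()
A=o['side'][1]
for z in((.046,.056),(.06,.064)):
    p=sel(A,(-.16,-.03),(-.15,.15),z);print(len(p),np.percentile(p[:,1],[.5,99.5]))
E
```

```text
tcp in mouth [-0.2359  0.0049  0.0476] F [-1.7 -1.2  4.9]
side 179 board x -0.1807 y -0.128 0.1277 yaw rel -0.63
wrist 5624 board x -0.1805 y -0.0039 0.1318 yaw rel 0.43
top 76 board x -0.183 y -0.1297 -0.0273 yaw rel 1.07
403 [-0.1459088   0.10278361]
145 [-0.09836386  0.09658207]
```

Call:
carry_out(steps=[[230, [-0.05, 0.5, 0], 0], [230, [-0.05, 1, 0], 0], [230, [-0.05, 1, 0], 0], [230, [-0.05, 1, 0], 0], [230, [-0.05, 1, 0], 0], [230, [-0.05, 1, 0], 0], [230, [-0.05, 1, 0], 0], [230, [-0.03, 0.7, 0], 0], [230, [0, 0.3, 0], 0], [230, [0, 0, 0], 0], [230, [0, 0, 0], 0]])

```text
clock: 56.55
ee_pos: [0.5114, 0.0679, 0.0476]
ee_rot: [[-0.129, 0.992, -0.0], [0.992, 0.129, 0.001], [0.001, -0.0, -1.0]]
ft_force: [-2.4, -0.1, 4.8]
opening: 0.12
finger_force: 30.0
```

```bash
python3 - <<'E'
from h import *
o=board()
A=o['side'][1]
p=sel(A,(0.001,.03),(-.14,.14),(.08,.088));print('walls',len(p),p.min(0),p.max(0))
E
```

```text
tcp in mouth [-0.1609  0.0029  0.0476] F [-2.4 -0.1  4.8]
side 145 board x -0.1042 y -0.1278 0.0426 yaw rel 1.06
wrist 5725 board x -0.1079 y -0.0017 0.132 yaw rel 1.95
top 67 board x -0.1061 y -0.1284 -0.0296 yaw rel 0.47
walls 32 [ 0.00132661 -0.13354326  0.0803896 ] [0.02969585 0.12397861 0.08656487]
```

Call:
carry_out(steps=[[230, [-0.15, 0, 0], 0.4], [230, [-0.15, 0, 0], 0.4], [230, [0, 0.3, 0], 0], [230, [0, 0.5, 0], 0], [230, [0, 0.5, 0], 0], [230, [0, 0.5, 0], 0], [230, [0, 0.5, 0], 0], [230, [0, 0.5, 0], 0], [230, [0, 0.2, 0], 0], [230, [0, 0, 0], 0]])

```text
clock: 57.95
ee_pos: [0.5413, 0.0673, 0.0476]
ee_rot: [[-0.114, 0.994, -0.001], [0.994, 0.114, -0.0], [-0.0, -0.001, -1.0]]
ft_force: [-3.2, -0.2, 6.6]
opening: 0.12
finger_force: 30.0
```

```bash
python3 - <<'E'
from h import *
o=board()
s=robot.get_state();print(np.round(s['moment'],2))
E
```

```text
tcp in mouth [-0.1312 -0.001   0.0476] F [-3.2 -0.2  6.6]
side 146 board x -0.0756 y -0.1352 0.0355 yaw rel 0.55
wrist 5770 board x -0.0774 y -0.0077 0.1278 yaw rel 0.25
top 66 board x -0.0775 y -0.133 -0.0333 yaw rel -0.28
[-0.15  0.52  0.04]
```

Call:
carry_out(steps=[[230, [0.1, 0.2, 0], 0], [230, [0, 0.5, 0], 0], [230, [0, 0.5, 0], 0], [230, [0, 0.5, 0], 0], [230, [0, 0.5, 0], 0], [230, [0, 0.5, 0], 0], [230, [0, 0.5, 0], 0], [230, [0, 0.3, 0], 0], [230, [0, 0, 0], 0]])

```text
clock: 59.22
ee_pos: [0.5762, 0.0723, 0.0476]
ee_rot: [[-0.113, 0.994, -0.001], [0.994, 0.113, -0.0], [-0.0, -0.001, -1.0]]
ft_force: [-3.4, 0.4, 5.9]
opening: 0.121
finger_force: 30.0
```

```bash
python3 - <<'E'
from h import *
o=board()
A=o['wrist'][1];save(o['wrist'][0],'w10.png')
p=sel(A,(-.07,.02),(-.17,-.10),(.099,.112));print('wing',rect(p) if len(p)>5 else len(p))
E
```

```text
tcp in mouth [-0.096   0.0003  0.0476] F [-3.4  0.4  5.9]
side 161 board x -0.0403 y -0.1559 0.0328 yaw rel 1.16
wrist 5736 board x -0.0418 y -0.0067 0.1279 yaw rel 0.17
top 68 board x -0.0427 y -0.1568 -0.0335 yaw rel 0.01
wing 0
```

Call:
carry_out(steps=[[230, [0, 0.4, 0], 0], [230, [0, 0.5, 0], 0], [230, [0, 0.5, 0], 0], [230, [0, 0.5, 0], 0], [230, [0, 0.5, 0], 0], [230, [0, 0.4, 0], 0], [230, [0, 0.3, 0], 0], [230, [0, 0.2, 0], 0], [230, [0, 0.1, 0], 0], [230, [0, 0, 0], 0]])

```text
clock: 60.62
ee_pos: [0.6096, 0.0762, 0.0477]
ee_rot: [[-0.114, 0.994, -0.001], [0.994, 0.114, -0.0], [-0.0, -0.001, -1.0]]
ft_force: [-3.3, -1.1, 6.9]
opening: 0.122
finger_force: 30.0
```

```bash
python3 - <<'E'
from h import *
mouth()
E
```

```text
tcp in mouth [-0.0624  0.0006  0.0477] F [-3.3 -1.1  6.9]
```

Call:
carry_out(steps=[[230, [0, 0.15, 0], 0], [230, [0, 0.15, 0], 0], [230, [0, 0.1, 0], 0], [230, [0, 0, 0], 0]])

```text
clock: 61.12
ee_pos: [0.6106, 0.0764, 0.0475]
ee_rot: [[-0.114, 0.993, -0.007], [0.994, 0.114, -0.001], [-0.001, -0.007, -1.0]]
ft_force: [-11.9, 0.4, 13.6]
opening: 0.115
finger_force: 30.0
```

Call:
carry_out(steps=[[230, [0, 0.2, 0], 0], [230, [0, 0, 0], 0], [230, [0, 0, 0], 0]])

```text
clock: 61.5
ee_pos: [0.6105, 0.0764, 0.0473]
ee_rot: [[-0.114, 0.993, -0.01], [0.993, 0.114, -0.002], [-0.001, -0.01, -1.0]]
ft_force: [-17.9, -0.7, 17.9]
opening: 0.119
finger_force: 30.0
```

```bash
python3 - <<'E'
from h import *
mouth();plan([.6652,-.0659,.085])
S=grab('side');A=local(world(S),M,CY)
c=cv2.resize(S['pixels'][90:260,180:380],(800,680))[:600];cv2.imwrite('pics/s11.png',c[:,:,::-1])
E
```

```text
tcp in mouth [-0.0614  0.0007  0.0473] F [-17.9  -0.7  17.9]
phi 96.5 turn 0.0 shift [-14.76   3.81  -3.77] pos [0.6105 0.0764 0.0473] j7 -20 t 61.5 open 0.12
```

View pics/s11.png

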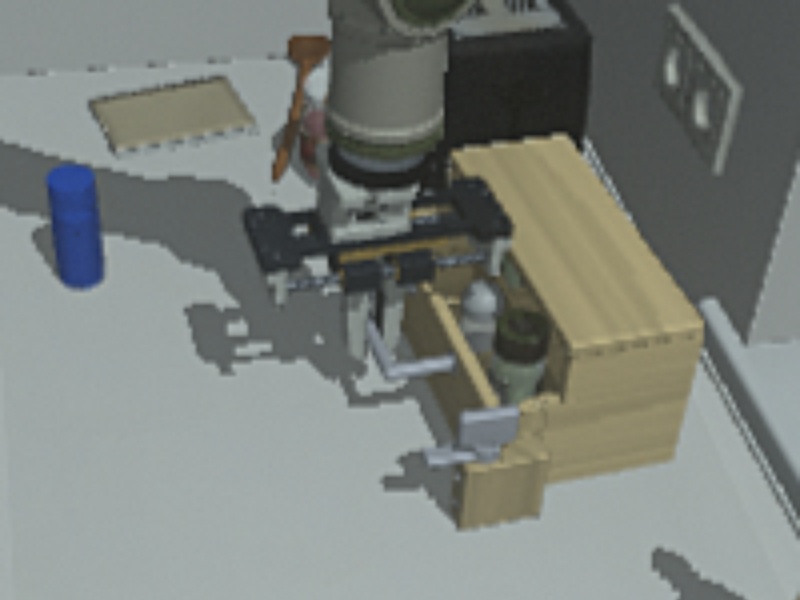

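The tray is home: the board is against the cabinet at (465,350) and the catch is clear at (480,440). Next I'll release the handle and go to the catch.

Call:
carry_out(steps=[[230, [0, -0.4, 0], 0], [115, [0, 0, 0], 0], [115, [0, 0, 0], 0], [115, [0, 0, 0], 0], [115, [0, 0, -3], 0], [115, [0, 0, -6], 0], [115, [0, 0, -6], 0], [115, [0, 0, -6], 0], [180, [0, 0, 0], -10], [180, [0, 0, 0], -10], [180, [0, 0, 0], -10], [180, [0, 0, 0], -10], [180, [0, 0, 0], -10], [180, [0, 0, 0], -10], [180, [0, 0, 0], -10], [180, [0, 0, 0], -10], [180, [0, 0, 0], -7.1], [180, [0, 0, 0], 0]])

```text
clock: 63.8
ee_pos: [0.6123, 0.0758, 0.2573]
ee_rot: [[-0.998, -0.061, -0.0], [-0.061, 0.998, 0.0], [0.0, 0.0, -1.0]]
ft_force: [0.1, -0.1, 0.2]
opening: 0.294
finger_force: 0.0
```

```bash
python3 - <<'E'
from h import *
plan([.6652,-.0659,.20],183.6)
im=grab('wrist');W=world(im,True);A=local(W,M,CY)
c=sel(W,(.62,.72),(-.12,-.02),(.1,.112));print('wing',len(c),rect(c) if len(c)>5 else '')
p=sel(A,(-.03,.02),(-.14,.14),(.08,.088));print('board',len(p),p.min(0),p.max(0))
E
```

```text
phi -176.5 turn -0.1 shift [ -4.39 -14.47   5.73] pos [0.6123 0.0758 0.2573] j7 60 t 63.8 open 0.29
wing 282 (array([ 0.66511786, -0.06574566]), 42.38326644897461, 11.122665405273438, np.float32(-86.50976))
board 2163 [-0.0126488  -0.13029086  0.08002102] [0.01994591 0.12901674 0.08799002]
```

Call:
carry_out(steps=[[180, [-1.1, -3.62, 0], 0], [180, [-1.1, -3.62, 0], 0], [180, [-1.1, -3.62, 0], 0], [180, [-1.1, -3.62, 0], 0], [180, [0, 0, 3], 0], [180, [0, 0, 5], 0], [180, [0, 0, 5], 0], [180, [0, 0, 3], 0], [180, [0, 0, 1.1], 0], [180, [0, 0, 0], 0], [180, [0, 0, 0], 0], [230, [0, 0, 0], 0], [230, [0, 0, 0], 0], [230, [0, 0, 0], 0], [230, [0, 0, 0], 0]])

```text
clock: 65.72
ee_pos: [0.6656, -0.0661, 0.0873]
ee_rot: [[-0.998, -0.062, 0.001], [-0.062, 0.998, -0.001], [-0.001, -0.001, -1.0]]
ft_force: [-0.6, -2.4, 5.1]
opening: 0.113
finger_force: 30.0
```

Call:
carry_out(steps=[[230, [0, 0, 0], 5.5], [230, [0, 0, 0], 5.5], [230, [0, 0, 0], 5.5], [230, [0, 0, 0], 5.5], [230, [0, 0, 0], 5.5], [230, [0, 0, 0], 5.5], [230, [0, 0, 0], 5.5], [230, [0, 0, 0], 5.5], [230, [0, 0, 0], 5.5], [230, [0, 0, 0], 5.5], [230, [0, 0, 0], 5.5], [230, [0, 0, 0], 5.5], [230, [0, 0, 0], 5.5], [230, [0, 0, 0], 5.5], [230, [0, 0, 0], 5], [230, [0, 0, 0], 4], [230, [0, 0, 0], 0], [230, [0, 0, 0], 0]])

```text
clock: 67.97
ee_pos: [0.666, -0.0655, 0.0873]
ee_rot: [[-0.134, 0.991, 0.002], [0.991, 0.134, 0.0], [-0.0, 0.002, -1.0]]
ft_force: [0.3, -1.4, 6.5]
opening: 0.117
finger_force: 30.0
```

Call:
carry_out(steps=[[230, [0, 0, 0], 1.2], [230, [0, 0, 0], 0], [180, [0, 0, 0], 0], [180, [0, 0, 0], 0], [180, [0, 0, -3], 0], [180, [0, 0, -5], 0], [180, [0, 0, -5], 0], [180, [-4, -3, 0], 0], [180, [-4, -3, 0], 0], [180, [-4, -3, 0], 0], [180, [0, 0, 0], 0], [180, [0, 0, 0], 0]])

```text
clock: 69.47
ee_pos: [0.5893, -0.1944, 0.2165]
ee_rot: [[-0.111, 0.994, 0.0], [0.994, 0.111, 0.001], [0.001, 0.0, -1.0]]
ft_force: [0.6, 1.3, -0.6]
opening: 0.294
finger_force: 0.0
```

```bash
python3 - <<'E'
from h import *
S=grab('side');V=world(S);im=grab('wrist');W=world(im,True)
for X in(V,W):
    c=sel(X,(.62,.72),(-.12,-.02),(.099,.112));print('wing',len(c),rect(c) if len(c)>5 else '')
    A=local(X,M,CY);p=sel(A,(-.06,.01),(-.13,.13),(.081,.087));print('board',len(p),p.min(0).round(4),p.max(0).round(4))
    for n,x,y,z in(('jam',.637,.394,(.09,.105)),('mug',.674,-.418,(.083,.095)),('blue',.39,.26,(.09,.115))):
        p=sel(X,(x-.05,x+.05),(y-.05,y+.05),z);print(n,len(p),p.mean(0).round(4) if len(p) else '')
c=cv2.resize(S['pixels'][80:260,170:380],(700,600));cv2.imwrite('pics/s12.png',c[:,:,::-1])
E
```

```text
wing 29 (array([ 0.66634839, -0.07705879]), 27.159944534301758, 10.017303466796875, np.float32(12.167713))
board 34 [-0.0121 -0.1294  0.0813] [ 0.0099 -0.0049  0.0853]
jam 145 [0.6375 0.3925 0.0969]
mug 301 [ 0.6766 -0.4195  0.0883]
blue 105 [0.389  0.2583 0.1012]
wing 513 (array([ 0.66568695, -0.06641017]), 43.38248062133789, 12.20223617553711, np.float32(6.747478))
board 635 [-0.0271 -0.1298  0.081 ] [ 0.01   -0.0642  0.0861]
jam 0 
mug 100 [ 0.6474 -0.3897  0.0874]
blue 0
```

View pics/s12.png

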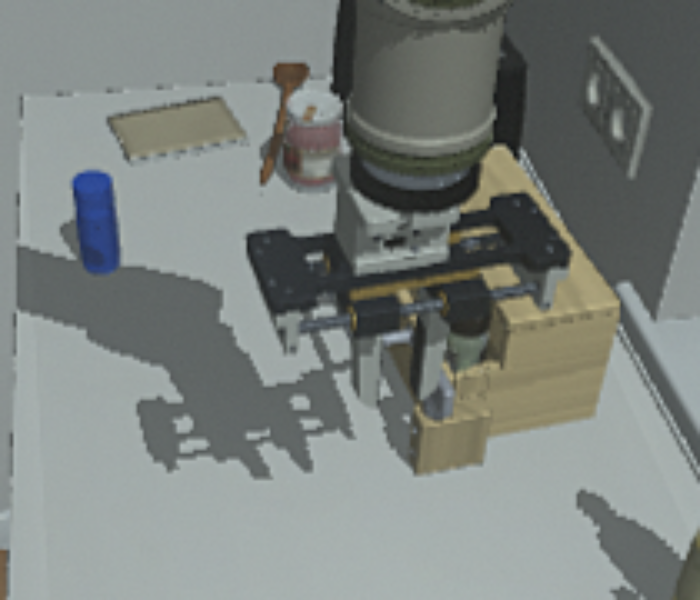

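The catch lies across (its yaw matches the cabinet to within 1°), the board is home, and the jam and mug haven't moved. The gripper is free, so I'm handing in.

```bash
python3 -c "
from rig import robot
print(robot.job_done())"
```

```text
the job is handed in; nothing more can be done
None
```

I've handed the job in after about 70 s on the robot's clock: the three spice jars and the salt shaker stand in separate compartments, the tray is fully home, the catch is turned across its front, and my last camera check showed the mug and jam jar where they stood.

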